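Set and lock the diverter chute, then pour the grinding balls into the beaker

ROBOT

A 6-joint arm with a two-finger parallel gripper is mounted at the origin on a cart in front of the work surface, level with it; the furniture and walls round the work are solid. World frame = base frame: x ahead of the robot, y to its left, z up, the work surface at z = 0. Lengths are in m, angles in rad, forces in N, time in s.
With the tool pointing down it reaches from about 0.425 to 0.95 m from the base axis. Payload 3.5 kg.
Tool frame: the origin (TCP) lies at the very end of the fingers, on their centre line; the grasp point (between the pads) lies ctrl.grip_point_offset behind it (ctrl.grip_point_offset is the distance from the TCP to the grasp point, in m); z points along the fingers, y is the direction in which the jaws open and shut (so a half turn about z gives the same grasp; the last joint's range is limited). The gripper opens to 85 mm and grips with 20 to 120 N. Pads are 22 mm wide; open, the fingers measure 114 mm over their backs; the gripper's body (76 mm by 85 mm) begins 54 mm behind the grasp point. The pads swing forward as they close: fully open they stand 13 mm farther back than shut.
Start: joints at [-1.338, 0.286, 1.577, -0, 1.279, -0.15], TCP at [0.252, -0.626, 0.231] pointing down, gripper open.
Joint ranges: [-2.77, 2.77], [-0.9, 2.22], [0.21, 2.48], [-1.53, 4.67], [0.24, 2.81], [-2.84, 2.84]. Speed limits (rad/s): [2.79, 2.79, 3.14, 3.14, 3.14, 3.14].

INTERFACE

Orientations are given as a unit quaternion [x, y, z, w].
In Python, from plant import ctrl gives the robot as it stands.
- The arm moves only by the tool servo_tool, never from a script. Its argument "increments" is a list of rows, each a list of 5 numbers: the opening, from 0 (shut) to 1 (fully open), then the shift along the world's x, y, z in units of 40 mm (1.0 is 40 mm), then the turn about the world's z in units of 5 degrees (1.0 is 5 degrees). A call has exactly 10 rows; each row is the pose to reach, as a shift and turn from the pose measured when the call began; what a row does not reach only later rows make up. A row lasts 1/12 s, in which the tool goes at most 41.7 mm and 7.16 degrees, less where a joint would pass 70% of its speed; a pose out of reach is approached as far as the arm can. A call with a gripper value outside its range is refused whole. The fingers move at their own pace and stop on an object; "grip_force" is the grip in N (left out, the last holds). Time passes only in rows, so rows that repeat a pose let the fingers close, or fill a call up. It gives the time, the measured TCP pose, the force and the opening at its end, in the units of the state.
- ctrl.get_state(): the state, without advancing time (a new reading comes with each control period).
- ctrl.read_camera(name): name is "side" or "top" or "wrist"; returns a dict with "frame" (420x560x3 uint8, red, green, blue), "K" (3x3 intrinsics, pixels), "distortion" ([k1, k2, p1, p2, k3] as OpenCV has them; the pictures are not rectified), "extrinsics" (4x4, takes a point from camera to world coordinates). Camera axes: x right, y down, z forward; pixel columns grow to the right and rows downward; lengths in m; the calibration is good to about 2 mm. A picture is of the moment at which its call begins. There is no depth.
- ctrl.sign_off(): hands the job in, once; it reports no verdict.
Trained networks look in a picture, given as the dict that the camera call returned (one of the last four; its "shot" number tells which), for a name from the list of things; names that differ only in an ending like _2 or _b are one class to them, and where a whole thing is asked for, a point or a joint stands for the part that bears it (a point fixed in the world has none). Each returns a list of dicts, best first, with "conf" (0 to 1); they miss things now and then, are a little off and sometimes report something else, mostly with a low value. They report only what shows in the picture. A call takes as long as a camera call. They do not tell look-alikes from the thing itself.
- ctrl.masks_of(picture, query): "region" (420x560 bool, what is visible of it) and "extent" ([left, top, right, bottom] in pixels, round what is visible of it).
- ctrl.landmark_of(picture, query): "centre" ([row, column] in pixels: a listed point, or the origin of a listed thing).
The state is a dict: "time": time; "qpos": joint angles; "dq": joint speeds; "joint_efforts": joint torques, N m; "eef_pos": TCP position; "tcp_rot": TCP orientation; "contact_force": force on the tool from outside, world axes, zero at the start; "wrist_torque": the same for the moment, N m; "opening": opening from 0.0 (shut) to 1.0 (fully open).
Only numpy, scipy, OpenCV 4.12 (cv2) and the standard library are available. Lean on these libraries where they do the work, as an engineer would, in place of code of your own. Each camera call takes 0.05 s, during which the arm holds its last target. There are 200 camera calls.

TASK

The six steel grinding balls in the pouring tray have to go through the diverter chute into the glass beaker, not into the square tin. Swing the chute's gate fully over so that its arm points to the beaker's outlet, lock it there with the steel pin that stands in the black cuvette block (put it upright and fully home in the index hole right beside the arm), and only then pour all the balls from the tray into the chute's inlet and set the empty tray down upright on the worktop. Leave the beaker and the tin under their outlets, and do not disturb the vials or the cuvette.

Things in the scene. Friction and masses are not known exactly. Their poses are not given: they have to be found in the camera images.
- diverter: Bench diverter chute, sheet steel on a grey stand, fixed. Origin: on the worktop under the gate's pivot; x downstream (15 degree slope), y left, z up. Hopper 100 mm wide at x -0.145 to -0.06 (wall tops z 0.167 at its back, falling to 0.145), then a throat; at the pivot it forks to a left and a right outlet. Level index block between them: top z 0.134, x 0.034 to 0.090, y +-0.036.
- gate (a joint): Gate angle about the vertical pivot, -0.5 to 0.5 rad (stops). Vane upstream; arm downstream over the index block, 10 mm wide, 87 mm long, top at z 0.142. +0.5: arm hard over to the left (+y), balls run to the left outlet, the right is shut; -0.5 the other way round. It turns easily (under 1 N at the knob) and stays where it is left, but is loose until pinned.
- gate_knob (a point): Centre of the black upright knob near the end of the gate's arm, diameter 12 mm, 24 mm high (12 mm above and below this point); it moves with the arm on a radius of 80 mm about the pivot (the origin of diverter).
- hole_left (a point): Mouth centre of the left (+y) index hole in the index block's top: 9.6 mm wide, 19 mm deep, blind, straight down. It is free only with the arm hard over to the left (gate 0.5), then 2.5 mm lie between arm and pin; with the gate under about 0.45 the arm is in the way.
- hole_right (a point): The same for the right (-y) side (gate at -0.5).
- inlet (a point): Where to pour: on the centre line of the hopper, 30 mm ahead of its back wall and about level with the wall tops (37 mm above the sloping floor). The tray's spout belongs here, pointing downstream.
- pin_head (a point): Centre of the round head of the steel lock pin: 14 mm diameter, 8 mm above and below this point; under it a shank of 8 mm diameter, 43 mm long, with a chamfered end. The pin stands upright and loose in a pocket of the black cuvette block, its head's centre 55.5 mm above the worktop.
- pin_tip (a point): Centre of the lower end of the pin, 52.5 mm below the head's centre. Fully home in an index hole it stands 19 mm below the hole's mouth.
- pin: The lock pin, origin at its lower end, z along it to the head.
- block: Black cuvette block, 34 mm (x) x 80 mm (y) x 27 mm high, fixed to the worktop; origin at the centre of its underside. Pockets 14 mm square and 24 mm deep, in a row along y at -0.027, -0.009, 0.009, 0.027; the pin and the cuvette stand in two of them, 36 mm apart.
- tray_grip (a point): Centre of the grip of the pouring tray: a black bar, 14 mm thick (across the tray), 36 mm long (along the tray's x), 34 mm high (15 mm above this point), on a steel stem at the tray's back end; this point is 57 mm above the tray's underside.
- tray: Pouring tray of sheet steel, 62 mm wide, walls 19 to 22 mm high, about 160 g. Origin: centre of its underside; x to the spout, z up. Grip centre at x -0.068, z 0.057; lip of the spout at x 0.070, z 0.014, 50 mm wide. The spout's floor rises 18 degrees to the lip, so the balls stay in until the tray is tilted nose-down by more; at 40 degrees all run out.
- beaker_mid (a point): Glass beaker, 57 mm diameter, 66 mm high, open, standing loose on the worktop under one of the two outlets; this point is its middle, 33 mm up.
- beaker: The glass beaker, origin at the centre of its underside, z up.
- tin_mid (a point): Square sheet-steel tin, 56 x 56 x 50 mm, open, standing loose under the other outlet; this point is its middle, 25 mm up.
- ball0: Steel grinding ball of 14 mm diameter, 11 g, lying loose in the tray; origin at its centre.
- ball1: Steel grinding ball of 14 mm diameter, 11 g, lying loose in the tray; origin at its centre.
- ball2: Steel grinding ball of 14 mm diameter, 11 g, lying loose in the tray; origin at its centre.
- ball3: Steel grinding ball of 14 mm diameter, 11 g, lying loose in the tray; origin at its centre.
- ball4: Steel grinding ball of 14 mm diameter, 11 g, lying loose in the tray; origin at its centre.
- ball5: Steel grinding ball of 14 mm diameter, 11 g, lying loose in the tray; origin at its centre.
- cuvette_mid (a point): Bystander: clear plastic cuvette, 12 x 12 x 45 mm, standing loose in the cuvette block; this point is half-way up.
- amber_vial_mid (a point): Bystander: brown capped vial, diameter 22 mm, 55 mm high, loose on the worktop; this point is half-way up.
- small_vial_mid (a point): Bystander: white capped vial, diameter 16 mm, 41 mm high, loose on the worktop; this point is half-way up.
Not all that is in view belongs to the job. There is more than one size of the tray; the job needs the largest. What is shaped like the beaker but brown is not meant.

How it is judged:
By the outcome, as a careful person would: the job done as asked, in the order asked, and still so for the second after the job is handed in, with the robot touching nothing.
It also fails if it takes over 72 s, if anything falls off the work surface, if the arm or the gripper's body presses on something with over 40 N, if the wrist force passes 120 N, or if a joint passes its speed limit or range.

## Working session

There is one attempt and no reset: what is moved stays moved. The work goes in short steps, Python scripts to look and compute and a tool call to move; the robot and the scene stay as the last step left them, time stands still between calls to the robot, and variables do not carry over. Pictures are saved under pics/ and viewed, about 8 in all and at most 12, crops included, and the job is handed in when it is done.

Besides the shell and the picture viewer there is one more tool, called after ">>>" as name([rows], argument=value, ...), one row to a line, values as JSON. servo_tool: Moves the arm, as the interface text tells. Its arguments: {"type":"object","properties":{"increments":{"type":"array"},"grip_force":{"type":"number"}},"required":["increments"]}

```bash
mkdir -p pics; ls
cat > h.py <<'E'
import numpy as np,cv2
from plant import ctrl
def cam(n,save=None):
    p=ctrl.read_camera(n)
    if save: cv2.imwrite('pics/'+save+'.png',p['frame'][:,:,::-1])
    return p
def ray(p,rc):
    u=cv2.undistortPoints(np.array([[[rc[1],rc[0]]]],float),np.array(p['K']),np.array(p['distortion']))[0,0]
    E=np.array(p['extrinsics']);return E[:3,3],E[:3,:3]@np.array([u[0],u[1],1])
def atz(p,rc,z):
    o,d=ray(p,rc);return o+d*(z-o[2])/d[2]
def tri(l):
    A=np.zeros((3,3));b=np.zeros(3)
    for p,rc in l:
        o,d=ray(p,rc);d=d/np.linalg.norm(d);M=np.eye(3)-np.outer(d,d);A+=M;b+=M@o
    return np.linalg.solve(A,b)
def proj(p,X):
    E=np.linalg.inv(np.array(p['extrinsics']));
    r=cv2.Rodrigues(E[:3,:3])[0]
    q=cv2.projectPoints(np.array([X],float),r,E[:3,3],np.array(p['K']),np.array(p['distortion']))[0][0,0];return q[::-1]
E
python3 - <<'E'
from h import *
print(ctrl.grip_point_offset,ctrl.get_state())
P={n:cam(n,n+'0') for n in('side','top')}
for n,p in P.items(): print(n,np.round(p['extrinsics'],3).tolist())
zs=dict(diverter=0,gate_knob=None,hole_left=.134,hole_right=.134,inlet=None,pin_head=.0555,block=0,tray_grip=.057,tray=0,beaker_mid=.033,tin_mid=.025,cuvette_mid=None,amber_vial_mid=.0275,small_vial_mid=.0205,ball0=None)
for q,z in zs.items():
    for n,p in P.items():
        for d in ctrl.landmark_of(p,q)[:4]:
            print(q,n,round(d['conf'],2),np.round(d['centre'],1),np.round(atz(p,d['centre'],z if z is not None else .15),3))
im=np.hstack([P[n]['frame'] for n in('top','side')])
E
```

```text
pics
0.0187 {'time': 0.0, 'qpos': array([-1.33800938e+00,  2.87195805e-01,  1.57821449e+00, -4.75492467e-06,
        1.27860807e+00, -1.50000907e-01]), 'dq': array([ 0.00092252,  0.00139524, -0.00021073,  0.00081768,  0.00151923,
        0.00200424]), 'joint_efforts': array([ 5.20902649e-04, -4.05980873e+01, -2.92626214e+01, -1.62915644e-04,
        5.83244255e-03,  8.32297133e-06]), 'eef_pos': array([ 0.25198612, -0.62547303,  0.2299068 ]), 'tcp_rot': array([ 9.81739172e-01,  1.90228090e-01, -5.24633939e-05, -1.21172390e-03]), 'contact_force': array([ 0.59435372,  0.49417055, -0.23116079]), 'wrist_torque': array([-0.03753185, -0.07507206, -0.03432451]), 'opening': 0.999406405202165}
side [[0.842, -0.441, 0.31, 0.169], [-0.539, -0.702, 0.466, -0.455], [0.012, -0.56, -0.828, 1.251], [0.0, 0.0, 0.0, 1.0]]
top [[0.002, -0.99, 0.142, 0.39], [-1.0, 0.002, 0.024, 0.135], [-0.024, -0.142, -0.99, 1.513], [0.0, 0.0, 0.0, 1.0]]
diverter side 0.96 [279.1 340. ] [ 0.657 -0.063  0.   ]
diverter side 0.7 [280.9 357.1] [ 0.697 -0.096  0.   ]
diverter top 0.89 [190.6 340.1] [ 0.668 -0.064  0.   ]
di
[... 1347 characters left out ...]
 ] [0.644 0.167 0.033]
beaker_mid side 0.67 [281.  373.4] [ 0.723 -0.132  0.033]
beaker_mid side 0.56 [305.  337.7] [ 0.591 -0.135  0.033]
beaker_mid top 0.73 [193.4 280.9] [0.652 0.161 0.033]
beaker_mid top 0.46 [205.4 359.1] [ 0.606 -0.128  0.033]
tin_mid side 0.75 [284.5 374.4] [ 0.722 -0.14   0.025]
tin_mid top 0.46 [175.2 358.2] [ 0.722 -0.129  0.025]
tin_mid top 0.46 [182.6 361.5] [ 0.693 -0.141  0.025]
cuvette_mid side 0.58 [354.  377.7] [ 0.557 -0.321  0.15 ]
amber_vial_mid top 0.52 [203.6 249.8] [0.614 0.277 0.028]
small_vial_mid side 0.62 [338.2 334. ] [ 0.529 -0.205  0.02 ]
small_vial_mid side 0.53 [219.9 320.3] [0.72 0.13 0.02]
ball0 side 0.34 [281.1 357.3] [ 0.634 -0.14   0.15 ]
```

View pics/top0.png

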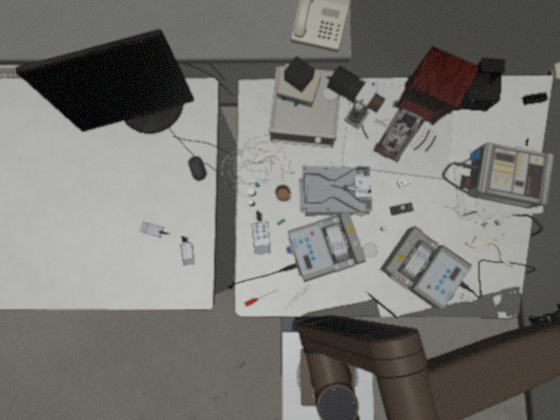

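View pics/side0.png

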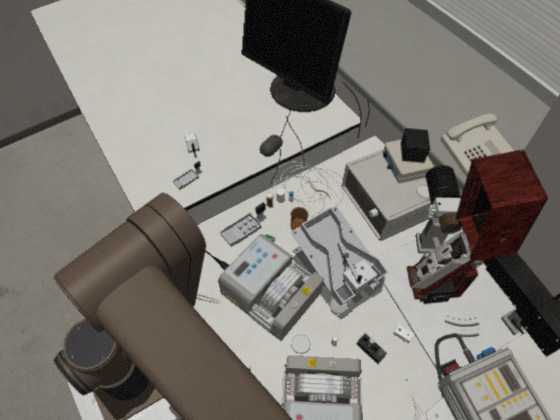

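>>> servo_tool([
  [1,0.2,0.3,0.8,0],
  [1,0.6,0.9,1.5,0],
  [1,1.1,1.6,2.1,0],
  [1,1.6,2.4,2.6,0],
  [1,2.1,3.2,3,0],
  [1,2.6,4,3.4,0],
  [1,3.1,4.8,3.6,0],
  [1,3.7,5.6,3.8,0],
  [1,4.2,6.4,4,0],
  [1,4.8,7.2,4,0],
])

```text
time: 2.43
eef_pos: [0.445, -0.3368, 0.394]
tcp_rot: [0.982, 0.19, 0.001, 0.002]
contact_force: [0.5, -1.1, 0.9]
opening: 1.0
```

>>> servo_tool([
  [1,0.5,0.8,0,0],
  [1,1.0,1.6,0,0],
  [1,1.5,2.4,0,0],
  [1,2,3.2,0,0],
  [1,2.5,4,0,0],
  [1,2.8,4.5,0,0],
  [1,2.8,4.8,0,0],
  [1,2.8,4.8,0,0],
  [1,2.8,4.8,0,0],
  [1,2.8,4.8,0,0],
])

```text
time: 3.27
eef_pos: [0.5564, -0.1459, 0.3942]
tcp_rot: [0.982, 0.189, 0.001, 0.002]
contact_force: [-0.6, -0.5, 0.4]
opening: 0.999
```

Run:
```python
from h import *
s=ctrl.get_state();print(s['time'],s['eef_pos'],s['tcp_rot'],s['contact_force'])
p=cam('wrist','w1');print(np.round(p['extrinsics'],3).tolist())
zs=dict(diverter=0,gate_knob=.154,hole_left=.134,hole_right=.134,inlet=.155,pin_head=.0555,block=0,beaker_mid=.033,tin_mid=.025,cuvette_mid=.03,small_vial_mid=.02,amber_vial_mid=.027)
for q,z in zs.items():
        for d in ctrl.landmark_of(p,q)[:3]:
            print(q,round(d['conf'],2),np.round(d['centre'],1),np.round(atz(p,d['centre'],z),4))
```

```text
3.2667 [ 0.55642466 -0.14592541  0.39415042] [9.81901523e-01 1.89376441e-01 9.43712682e-04 2.25220264e-03] [-0.59566539 -0.45112019  0.40969475]
[[0.371, -0.894, -0.252, 0.619], [-0.928, -0.356, -0.105, -0.119], [0.004, 0.273, -0.962, 0.536], [0.0, 0.0, 0.0, 1.0]]
diverter 0.81 [ 94.7 259.9] [ 0.6509 -0.0632  0.    ]
gate_knob 0.89 [117.3 302.8] [ 0.6367 -0.1381  0.154 ]
hole_left 0.94 [ 80.3 295.2] [ 0.6759 -0.1127  0.134 ]
hole_right 0.86 [105.7 288.5] [ 0.644  -0.1164  0.134 ]
inlet 0.68 [ 38.8 153.6] [0.6552 0.0597 0.155 ]
inlet 0.66 [137.9 289.6] [ 0.6074 -0.1323  0.155 ]
inlet 0.32 [176.3 380.8] [ 0.6067 -0.2612  0.155 ]
pin_head 0.63 [176.  363.4] [ 0.593  -0.2711  0.0555]
pin_head 0.37 [117.3 301.7] [ 0.6405 -0.1413  0.0555]
pin_head 0.35 [170.3 356.3] [ 0.5971 -0.2562  0.0555]
block 0.67 [175.9 363. ] [ 0.5898 -0.2879  0.    ]
block 0.49 [99.2 78.1] [0.5298 0.2327 0.    ]
beaker_mid 0.76 [ 39.2 124.4] [0.6501 0.1606 0.033 ]
beaker_mid 0.6 [138.5 285.5] [ 0.6002 -0.1304  0.033 ]
tin_mid 0.93 [ 67.2 311.9] [ 0.7195 -0.1281  0.025 ]
tin_mid 0.69 [169.9 360. ] [ 0.5988 -0.2705  0.025 ]
cuvette_mid 0.51 [177.8 378.3] [ 0.5985 -0.3047  0.03  ]
small_vial_mid 0.53 [72.6 51.2] [0.5587 0.2736 0.02  ]
small_vial_mid 0.46 [196.  311.9] [ 0.5239 -0.212   0.02  ]
small_vial_mid 0.46 [140.8 285.3] [ 0.596  -0.1318  0.02  ]
amber_vial_mid 0.67 [34.1 52. ] [0.6177 0.2796 0.027 ]
amber_vial_mid 0.28 [172.8 361.8] [ 0.5954 -0.2751  0.027 ]
```

View pics/w1.png

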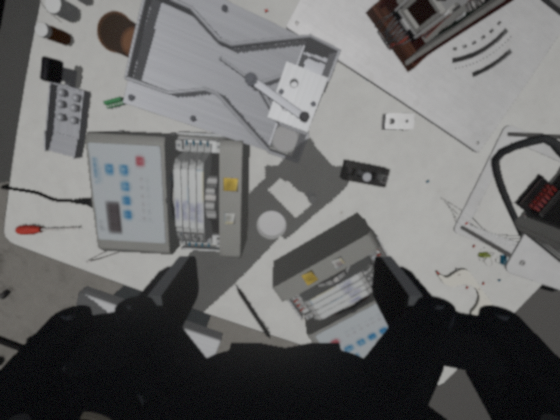

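>>> servo_tool([
  [0.5,0.4,0.05,-0.7,1],
  [0.5,0.9,0.1,-1.5,2],
  [0.5,1.4,0.15,-2.4,3],
  [0.5,1.8,0.2,-3.3,4],
  [0.5,2.05,0.2,-4.2,4.6],
  [0.5,2.05,0.2,-5.0,4.6],
  [0.5,2.05,0.2,-5.7,4.6],
  [0.5,2.05,0.2,-6.15,4.6],
  [0.5,2.05,0.2,-6.15,4.6],
  [0.5,2.05,0.2,-6.15,4.6],
], grip_force=20)

```text
time: 4.75
eef_pos: [0.6384, -0.1365, 0.1468]
tcp_rot: [0.924, 0.382, 0.0, 0.001]
contact_force: [-0.3, 0.4, 0.1]
opening: 0.503
```

Run:
```python
from h import *
p=cam('wrist','w2')
for q,z in dict(diverter=0,gate_knob=.154,hole_left=.134,hole_right=.134,pin_head=.0555).items():
        for d in ctrl.landmark_of(p,q)[:2]:
            print(q,round(d['conf'],2),np.round(d['centre'],1),np.round(atz(p,d['centre'],z),4))
```

```text
diverter 0.89 [129.  242.2] [ 0.6552 -0.0616  0.    ]
gate_knob 0.56 [268.3 287.4] [ 0.6379 -0.1374  0.154 ]
hole_left 0.65 [176.4 299.2] [ 0.673  -0.1113  0.134 ]
hole_left 0.46 [324.4 260. ] [ 0.5917 -0.16    0.134 ]
hole_right 0.74 [219.1 263.1] [ 0.6425 -0.1142  0.134 ]
pin_head 0.47 [217.9 262.3] [ 0.6206 -0.1266  0.0555]
```

View pics/w2.png

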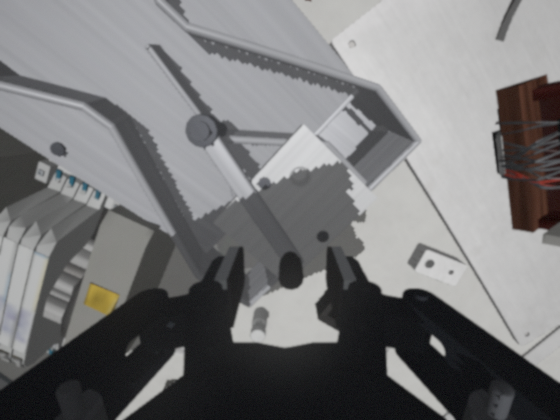

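>>> servo_tool([
  [0,0,0,0,0],
  [0,0,0,0,0],
  [0,0,0,0,0],
  [0,0,0,0,0],
  [0,-0.1,0.02,0,0],
  [0,-0.2,0.05,0,0],
  [0,-0.3,0.09,0,0],
  [0,-0.38,0.13,0,0],
  [0,-0.43,0.15,0,0],
  [0,-0.43,0.15,0,0],
])

```text
time: 5.88
eef_pos: [0.6224, -0.132, 0.1513]
tcp_rot: [0.924, 0.382, 0.002, 0.004]
contact_force: [-0.7, -3.4, 6.3]
opening: 0.124
```

Run:
```python
from h import *
p=cam('wrist','w3');s=ctrl.get_state();print(s['eef_pos'],s['contact_force'],s['wrist_torque'])
print(atz(p,[129,202],.15))
for q,z in dict(diverter=0,gate_knob=.154,hole_left=.134,hole_right=.134).items():
        for d in ctrl.landmark_of(p,q)[:2]:
            print(q,round(d['conf'],2),np.round(d['centre'],1),np.round(atz(p,d['centre'],z),4))
```

```text
[ 0.62245603 -0.13202963  0.15127508] [-1.49666107 -3.4165224   6.69413733] [-0.44041504  0.15909939 -0.03150479]
[ 0.64156445 -0.05653157  0.15      ]
diverter 0.6 [120.1 258. ] [ 0.6563 -0.0624  0.    ]
gate_knob 0.61 [263.6 285.4] [ 0.6215 -0.1318  0.154 ]
hole_left 0.77 [157.8 326.1] [ 0.6739 -0.1106  0.134 ]
hole_right 0.65 [202.8 286.6] [ 0.6414 -0.1132  0.134 ]
```

>>> servo_tool([
  [0,0,0,0.1,0],
  [0,0,0,0.15,0],
  [0,-0.05,0.03,0.15,0],
  [0,-0.1,0.05,0.15,0],
  [0,-0.15,0.07,0.15,0],
  [0,-0.15,0.07,0.15,0],
  [0,-0.15,0.07,0.15,0],
  [0,-0.15,0.07,0.15,0],
  [0,-0.15,0.07,0.15,0],
  [0,-0.15,0.07,0.15,0],
])

```text
time: 6.97
eef_pos: [0.6206, -0.1319, 0.1525]
tcp_rot: [0.924, 0.382, 0.008, 0.009]
contact_force: [22.7, -10.2, -22.3]
opening: 0.132
```

Run:
```python
from h import *
s=ctrl.get_state();print(s['eef_pos'],s['contact_force'],s['wrist_torque'])
```

```text
[ 0.62063511 -0.13189862  0.15251304] [ 22.71813725 -10.21019219 -22.25974307] [-1.7000142  -3.69075711  0.03942172]
```

>>> servo_tool([
  [0.5,0.05,0,-0.05,0],
  [0.5,0.05,0,-0.05,0],
  [0.5,0.05,0,0,0],
  [0.5,0.05,0,0.3,0],
  [0.5,0.05,0,1,0],
  [0.5,0.05,-0.5,2,0],
  [0.5,0.05,-1.0,2.8,0],
  [0.5,0.05,-1.3,3,0],
  [0.5,0.05,-1.3,3,0],
  [0.5,0.05,-1.3,3,0],
])

```text
time: 7.8
eef_pos: [0.6224, -0.1839, 0.2737]
tcp_rot: [0.924, 0.381, 0.008, 0.009]
contact_force: [-0.6, 0.0, -1.0]
opening: 0.5
```

Run:
```python
from h import *
p=cam('wrist','w4');s=ctrl.get_state();print(s['eef_pos'],s['contact_force'],s['time'])
for q,z in dict(diverter=0,gate_knob=.154,hole_left=.134,hole_right=.134,pin_head=.0555,block=0,cuvette_mid=.0255,beaker_mid=.033).items():
        for d in ctrl.landmark_of(p,q)[:2]:
            print(q,round(d['conf'],2),np.round(d['centre'],1),np.round(atz(p,d['centre'],z),4))
```

```text
[ 0.62178344 -0.18303381  0.27148282] [-0.3286761   0.18633059 -0.99276573] 7.85
diverter 0.76 [ 95.3 233.3] [ 0.6552 -0.0624  0.    ]
gate_knob 0.74 [163.9 238.9] [ 0.6209 -0.1308  0.154 ]
hole_left 0.98 [105.4 267.5] [ 0.6744 -0.1131  0.134 ]
hole_left 0.25 [163.  239.2] [ 0.6181 -0.1302  0.134 ]
hole_right 0.74 [134.2 240.8] [ 0.6388 -0.1133  0.134 ]
pin_head 0.63 [246.5 315.9] [ 0.5945 -0.2747  0.0555]
block 0.89 [237.5 314.5] [ 0.5918 -0.2843  0.    ]
beaker_mid 0.91 [165.3 239.8] [ 0.5989 -0.1317  0.033 ]
```

View pics/w4.png

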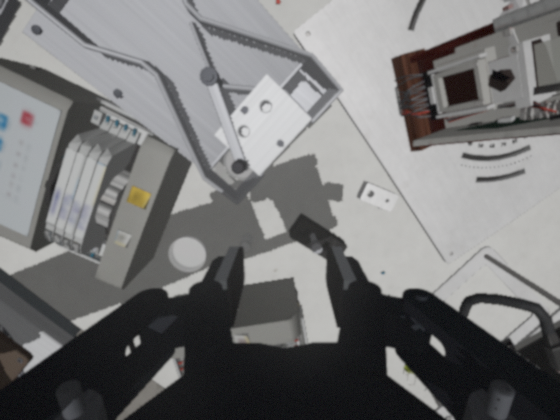

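>>> servo_tool([
  [0.5,-0.4,-0.6,0,0],
  [0.5,-0.8,-1.3,0,0],
  [0.5,-1.2,-2,0,0],
  [0.5,-1.6,-2.8,0,0],
  [0.5,-2,-3.4,-0.3,0],
  [0.5,-2.0,-3.6,-0.6,0],
  [0.5,-2.0,-3.6,-0.6,0],
  [0.5,-2.0,-3.6,-0.6,0],
  [0.5,-2.0,-3.6,-0.6,0],
  [0.5,-2.0,-3.6,-0.6,0],
])

```text
time: 9.08
eef_pos: [0.5435, -0.3262, 0.2485]
tcp_rot: [0.924, 0.383, 0.008, 0.009]
contact_force: [0.3, -0.1, -0.3]
opening: 0.499
```

Run:
```python
from h import *
p=cam('wrist');s=ctrl.get_state();print(s['eef_pos'],s['time'])
for q,z in dict(pin_head=.0555,pin=0.003,block=0,cuvette_mid=.0255,small_vial_mid=.02).items():
        for d in ctrl.landmark_of(p,q)[:2]:
            print(q,round(d['conf'],2),np.round(d['centre'],1),np.round(atz(p,d['centre'],z),4))
a=proj(p,[.594,-.275,.03]).astype(int);print(a)
r,c=max(a[0]-80,0),max(a[1]-100,0)
cv2.imwrite('pics/w5.png',cv2.resize(p['frame'][r:r+160,c:c+200,::-1],None,fx=4,fy=3.75,interpolation=cv2.INTER_CUBIC));print(r,c)
```

```text
[ 0.54352786 -0.32628412  0.24858653] 9.1333
pin_head 0.59 [124.4 282.8] [ 0.5939 -0.2771  0.0555]
pin 0.49 [126.8 282. ] [ 0.592  -0.2787  0.003 ]
block 0.73 [ 36.2 197.7] [ 0.596  -0.1325  0.    ]
block 0.62 [126.6 286.5] [ 0.5962 -0.2826  0.    ]
cuvette_mid 0.41 [141.7 308.9] [ 0.6024 -0.3139  0.0255]
small_vial_mid 0.63 [127.7 197.2] [ 0.5188 -0.2064  0.02  ]
[123 281]
43 181
```

View pics/w5.png

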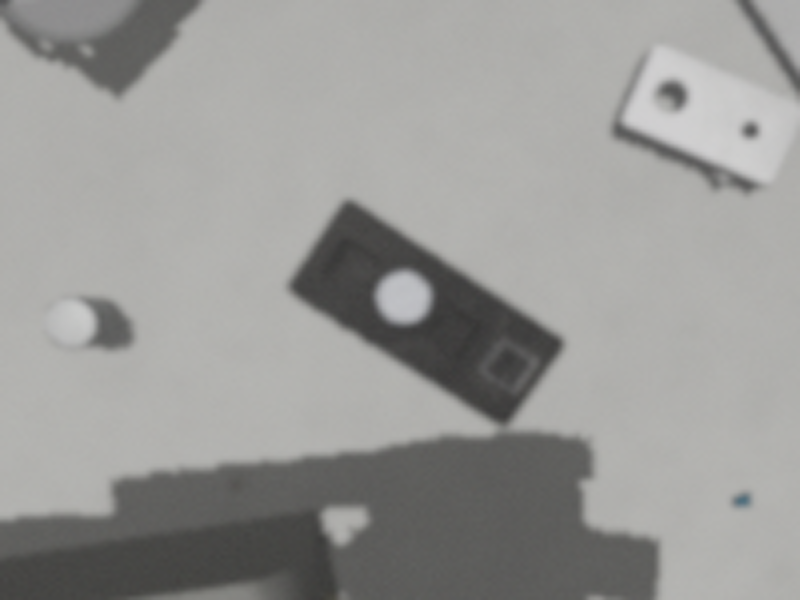

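Run:
```python
from h import *
p=cam('wrist');s=ctrl.get_state()
h=atz(p,[122.2,281.75],.0635);c=atz(p,[139.5,308.5],.045)
print('head',h,'cuv',c,np.linalg.norm((c-h)[:2]))
a=np.array([atz(p,[43+y/3.75,181+x/4],.027)[:2] for x,y in((348,200),(562,343),(503,425),(290,288))]);print(a)
d=a[1]-a[0];print('long axis deg',np.degrees(np.arctan2(d[1],d[0])))
from scipy.spatial.transform import Rotation as R
M=R.from_quat(s['tcp_rot']).as_matrix();print('tooly',np.degrees(np.arctan2(M[1,1],M[0,1])),s['eef_pos'],s['qpos'])
```

```text
head [ 0.59387101 -0.27541273  0.0635    ] cuv [ 0.60224389 -0.31042271  0.045     ] 0.03599728369956157
[[ 0.6039187  -0.2435404 ]
 [ 0.61814104 -0.31898291]
 [ 0.58754517 -0.32514742]
 [ 0.57299413 -0.24977009]]
long axis deg -79.32395755199983
tooly -45.05449174274201 [ 0.54271705 -0.32705928  0.2479675 ] [-0.70427224  0.17199115  1.68165277  0.00526435  1.26572691  0.08047737]
```

>>> servo_tool([
  [0.5,0.2,0.2,-0.4,1.4],
  [0.5,0.4,0.4,-0.8,2.8],
  [0.5,0.6,0.6,-1.3,4.2],
  [0.5,0.8,0.8,-1.8,5.6],
  [0.5,1,1,-2.3,7],
  [0.5,1.2,1.2,-2.8,8.4],
  [0.5,1.28,1.29,-3,9.8],
  [0.5,1.28,1.29,-3.2,11.1],
  [0.5,1.28,1.29,-3.2,11.1],
  [0.5,1.28,1.29,-3.2,11.1],
])

```text
time: 10.27
eef_pos: [0.5937, -0.2753, 0.1195]
tcp_rot: [0.641, 0.768, 0.01, 0.004]
contact_force: [-0.4, 0.7, -0.1]
opening: 0.499
```

Run:
```python
from h import *
p=cam('wrist');s=ctrl.get_state();print(s['eef_pos'],s['tcp_rot'],s['qpos'][5])
cv2.imwrite('pics/w6.png',p['frame'][:,:,::-1])
for q,z in dict(pin_head=.0555,cuvette_mid=.0255).items():
        for d in ctrl.landmark_of(p,q)[:2]:
            print(q,round(d['conf'],2),np.round(d['centre'],1),np.round(atz(p,d['centre'],z),4))
print(proj(p,[.5939,-.2754,.0555]))
```

```text
[ 0.59411078 -0.27568041  0.12041641] [0.6408147  0.76760921 0.0105553  0.00460537] -0.7873634131337494
pin_head 0.78 [222.7 285.2] [ 0.5939 -0.2742  0.0555]
pin_head 0.63 [118.8 206.4] [ 0.529  -0.2114  0.0555]
cuvette_mid 0.89 [250.3 286. ] [ 0.6015 -0.3082  0.0255]
[224.27304466 284.85472363]
```

>>> servo_tool([
  [0.5,0,0,-0.6,0],
  [0.5,0,0.01,-1.2,0],
  [0.5,0,0.01,-1.7,0],
  [0.5,0,0.01,-1.96,0],
  [0.5,0,0.01,-1.96,0],
  [0.3,0,0.01,-1.96,0],
  [0,0,0.01,-1.96,0],
  [0,0,0.01,-1.96,0],
  [0,0,0.01,-1.96,0],
  [0,0,0.01,-1.96,0],
], grip_force=40)

```text
time: 11.25
eef_pos: [0.5956, -0.2764, 0.0449]
tcp_rot: [0.641, 0.768, 0.011, 0.007]
contact_force: [0.1, 0.4, 4.0]
opening: 0.148
```

Run:
```python
from h import *
import cv2
p=cv2.imread('pics/w4.png')
s=ctrl.get_state();print(s['eef_pos'],s['tcp_rot'],s['opening'])
```

```text
[ 0.59559518 -0.27642636  0.04491981] [0.64051913 0.76783309 0.01079973 0.00713783] 0.14767597679413333
```

>>> servo_tool([
  [0,0,0,0.4,0],
  [0,0,0,1.2,0],
  [0,0,0,2.2,0],
  [0,0,0,3.2,0],
  [0,0.1,0.4,4.1,-1],
  [0,0.3,1.2,4.7,-2.4],
  [0,0.5,2,4.9,-3.8],
  [0,0.8,2.8,4.9,-5.2],
  [0,1.0,3.5,4.9,-6.6],
  [0,1.16,4.07,4.9,-8],
])

```text
time: 12.08
eef_pos: [0.6424, -0.1114, 0.2418]
tcp_rot: [0.866, 0.5, 0.008, 0.011]
contact_force: [-0.5, 0.3, -0.7]
opening: 0.139
```

>>> servo_tool([
  [0,0,0,0,-1.2],
  [0,0,0,0,-2.4],
  [0,0,0,0,-3.4],
  [0,0,0,0,-3.4],
  [0,0,0,0,-3.4],
  [0,0,0,0,-3.4],
  [0,0,0,0,-3.4],
  [0,0,0,0,-3.4],
  [0,0,0,0,-3.4],
  [0,0,0,0,-3.4],
])

```text
time: 12.92
eef_pos: [0.6424, -0.1115, 0.2417]
tcp_rot: [0.93, 0.367, 0.007, 0.012]
contact_force: [0.0, 0.2, -0.5]
opening: 0.148
```

Run:
```python
from h import *
p=cam('wrist','w7');s=ctrl.get_state();print(s['eef_pos'],s['tcp_rot'],s['opening'],s['time'])
for q,z in dict(diverter=0,gate_knob=.154,hole_left=.134,hole_right=.134,pin_head=s['eef_pos'][2]+.0147,pin_tip=s['eef_pos'][2]-.042).items():
        for d in ctrl.landmark_of(p,q)[:2]:
            print(q,round(d['conf'],2),np.round(d['centre'],1),np.round(atz(p,d['centre'],z),4))
t=cam('side')
for q,z in dict(gate_knob=.154,hole_left=.134,hole_right=.134,pin_head=s['eef_pos'][2]+.0147,pin_tip=s['eef_pos'][2]-.042).items():
        for d in ctrl.landmark_of(t,q)[:1]:
            print(q,round(d['conf'],2),np.round(d['centre'],1),np.round(atz(t,d['centre'],z),4))
```

```text
[ 0.64236632 -0.11148443  0.24175404] [0.93017954 0.36685685 0.00656464 0.0117891 ] 0.14286035036209901 12.9667
diverter 0.89 [145.6 257.6] [ 0.6543 -0.0601  0.    ]
diverter 0.32 [68.9  3.2] [0.5126 0.2356 0.    ]
gate_knob 0.85 [247.  281.4] [ 0.6195 -0.1306  0.154 ]
gate_knob 0.59 [179.5 309.2] [ 0.6762 -0.1079  0.154 ]
hole_left 0.73 [ 50.4 114.5] [0.6458 0.0698 0.134 ]
hole_left 0.7 [180.5 309. ] [ 0.6744 -0.1124  0.134 ]
hole_right 0.88 [207.1 284.4] [ 0.6428 -0.113   0.134 ]
pin_head 0.96 [268.3 283.3] [ 0.643  -0.108   0.2565]
pin_tip 0.86 [229.1 286. ] [ 0.6447 -0.1105  0.1998]
hole_left 0.91 [269.4 357.4] [ 0.6623 -0.1077  0.134 ]
hole_right 0.55 [271.5 352.3] [ 0.6467 -0.1052  0.134 ]
pin_head 0.58 [250.  355.9] [ 0.6379 -0.1014  0.2565]
pin_tip 0.74 [252.4 357.4] [ 0.6636 -0.0891  0.1998]
```

View pics/w7.png

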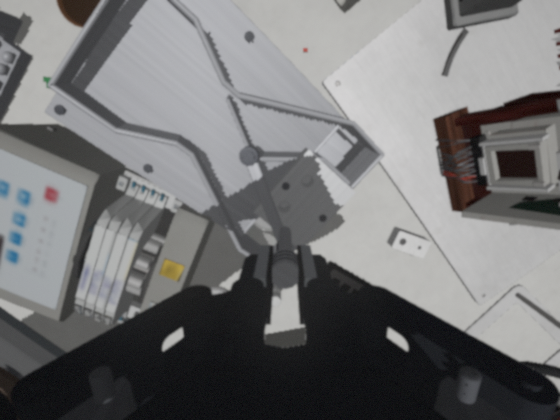

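>>> servo_tool([
  [0,0,0,-0.3,0],
  [0,0,-0.02,-0.6,0],
  [0,-0.02,-0.05,-0.9,0],
  [0,-0.02,-0.05,-1.2,0],
  [0,-0.02,-0.05,-1.4,0],
  [0,-0.02,-0.05,-1.4,0],
  [0,-0.02,-0.05,-1.4,0],
  [0,-0.02,-0.05,-1.4,0],
  [0,-0.02,-0.05,-1.4,0],
  [0,-0.02,-0.05,-1.4,0],
])

```text
time: 14.4
eef_pos: [0.6422, -0.1135, 0.1869]
tcp_rot: [0.93, 0.367, 0.007, 0.012]
contact_force: [0.4, -0.3, -0.3]
opening: 0.143
```

Run:
```python
from h import *
p=cam('wrist');s=ctrl.get_state();print(s['eef_pos'],s['tcp_rot'],s['contact_force'],s['opening'],s['time'])
for q,z in dict(diverter=0,gate_knob=.154,hole_left=.134,hole_right=.134,pin_head=s['eef_pos'][2]+.0147,pin_tip=s['eef_pos'][2]-.042).items():
        for d in ctrl.landmark_of(p,q)[:2]:
            print(q,round(d['conf'],2),np.round(d['centre'],1),np.round(atz(p,d['centre'],z),4))
im=p['frame'][120:280,200:360,::-1]
cv2.imwrite('pics/w8.png',cv2.convertScaleAbs(cv2.resize(im,None,fx=3.75,fy=3.75,interpolation=cv2.INTER_CUBIC),alpha=1.6))
```

```text
[ 0.64207298 -0.1134936   0.18679004] [0.9301752  0.36683667 0.00722917 0.01235679] [-0.02923725  0.15929463 -0.84345907] 0.1414643117052772 14.45
diverter 0.81 [148.3 254.5] [ 0.655  -0.0619  0.    ]
gate_knob 0.61 [280.2 281.4] [ 0.6186 -0.1323  0.154 ]
hole_left 0.6 [192.6 314. ] [ 0.6738 -0.1115  0.134 ]
hole_right 0.42 [305.8 354. ] [ 0.6316 -0.1964  0.134 ]
pin_head 0.72 [268.3 285.6] [ 0.6435 -0.1108  0.2015]
pin_head 0.4 [233.4 286. ] [ 0.6565 -0.0989  0.2015]
pin_tip 0.54 [147. 253.] [ 0.6697 -0.0614  0.1448]
```

View pics/w8.png

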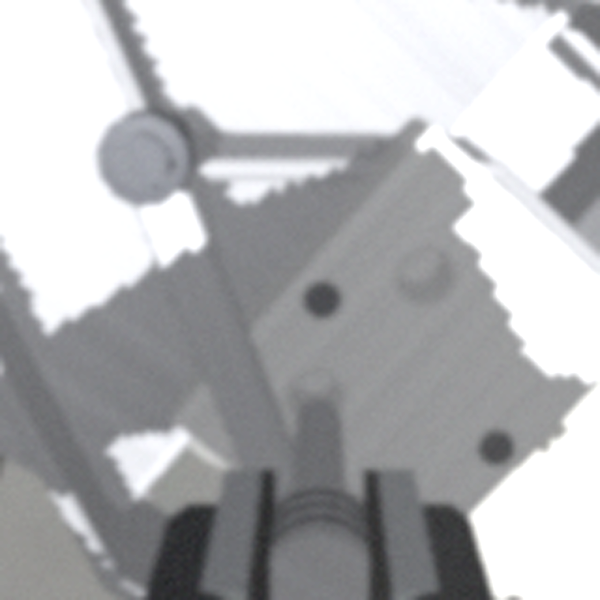

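Run:
```python
from h import *
p=cam('wrist')
f=lambda x,y,z:np.round(atz(p,[120+y/3.75,200+x/3.75],z),4)
print('tip far edge',f(319,393,.1448),'hole',f(316,392,.134),'hole far edge',f(316,366,.134),'left',f(426,272,.134),'left far edge',f(426,245,.134), 'decoys',f(322,299,.134),f(496,447,.134),'pivot',f(145,157,.15))
for X in ([.6421,-.1135,.1448],[.6421,-.1135,.134]): r=proj(p,X);print((r-[120,200])*3.75)
```

```text
tip far edge [ 0.6459 -0.1096  0.1448] hole [ 0.6432 -0.1118  0.134 ] hole far edge [ 0.6469 -0.1084  0.134 ] left [ 0.6731 -0.1109  0.134 ] left far edge [ 0.6767 -0.1074  0.134 ] decoys [ 0.6569 -0.1005  0.134 ] [ 0.6581 -0.1442  0.134 ] pivot [ 0.6574 -0.0609  0.15  ]
[422.48742254 320.29496659]
[402.16079156 318.66929887]
```

>>> servo_tool([
  [0,0.01,0.01,-0.1,0],
  [0,0.01,0.01,-0.2,0],
  [0,0.01,0.01,-0.3,0],
  [0,0.01,0.01,-0.35,0],
  [0,0.01,0.01,-0.4,0],
  [0,0.01,0.01,-0.45,0],
  [0,0.01,0.01,-0.5,0],
  [0,0.01,0.01,-0.55,0],
  [0,0.01,0.01,-0.55,0],
  [0,0.01,0.01,-0.55,0],
])

```text
time: 15.63
eef_pos: [0.6419, -0.113, 0.1637]
tcp_rot: [0.93, 0.367, 0.006, 0.012]
contact_force: [-0.0, -0.9, -0.2]
opening: 0.139
```

>>> servo_tool([
  [0,0,0,-0.05,0],
  [0,0,0,-0.1,0],
  [0,0,0,-0.13,0],
  [0,0,0,-0.16,0],
  [0,0,0,-0.19,0],
  [0,0,0,-0.21,0],
  [0,0,0,-0.22,0],
  [0,0,0,-0.22,0],
  [0,0,0,-0.22,0],
  [0,0,0,-0.22,0],
])

```text
time: 16.47
eef_pos: [0.6426, -0.113, 0.1571]
tcp_rot: [0.93, 0.367, 0.007, 0.012]
contact_force: [-0.7, 0.6, 7.0]
opening: 0.145
```

Run:
```python
from h import *
p=cam('wrist');s=ctrl.get_state();print(s['eef_pos'],s['tcp_rot'],s['contact_force'],s['opening'],s['time'])
im=p['frame'][120:280,200:360,::-1]
cv2.imwrite('pics/w9.png',cv2.convertScaleAbs(cv2.resize(im,None,fx=3.75,fy=3.75,interpolation=cv2.INTER_CUBIC),alpha=1.6))
```

```text
[ 0.64257525 -0.11303547  0.157086  ] [0.93017681 0.36683582 0.00721196 0.01227074] [-1.43274873 -0.45756546  6.34633128] 0.1405961742131686 16.5167
```

>>> servo_tool([
  [0.35,0,0,0,0],
  [0.35,0,0,0,0],
  [0.35,0,0,0,0],
  [0.35,0,0,0.2,0],
  [0.35,0,0,0.6,0],
  [0.35,0,0,1.2,0],
  [0.35,0,0,2,0],
  [0.35,0,0,2,0],
  [0.35,0,0,2,0],
  [0.35,0,0,2,0],
])

```text
time: 17.35
eef_pos: [0.6424, -0.1129, 0.2369]
tcp_rot: [0.93, 0.367, 0.007, 0.012]
contact_force: [-0.8, -0.6, 1.1]
opening: 0.35
```

Run:
```python
from h import *
p=cam('wrist');s=ctrl.get_state();print(s['eef_pos'],s['tcp_rot'],s['contact_force'],s['opening'],s['time'])
for q,z in dict(gate_knob=.154,pin_head=.1675,diverter=0).items():
        for d in ctrl.landmark_of(p,q)[:2]:
            print(q,round(d['conf'],2),np.round(d['centre'],1),np.round(atz(p,d['centre'],z),4))
im=p['frame'][120:280,200:360,::-1]
cv2.imwrite('pics/w9.png',cv2.convertScaleAbs(cv2.resize(im,None,fx=3.75,fy=3.75,interpolation=cv2.INTER_CUBIC),alpha=1.6))
```

```text
[ 0.64189121 -0.11279673  0.23569857] [0.9301821  0.36686307 0.00632089 0.0115236 ] [-0.58030487 -0.02778533 -0.94885731] 0.34619753402723796 17.4
gate_knob 0.63 [249.7 279.7] [ 0.6184 -0.1312  0.154 ]
pin_head 0.8 [218.4 282.3] [ 0.6425 -0.1114  0.1675]
diverter 0.6 [147.3 257.4] [ 0.6534 -0.0629  0.    ]
```

View pics/w9.png

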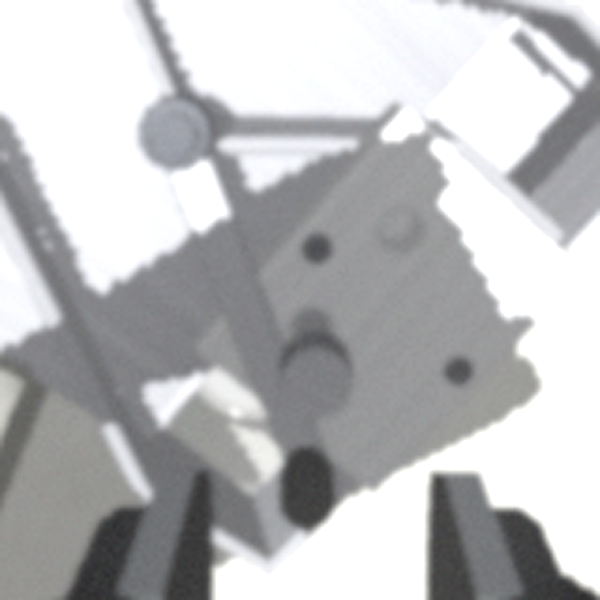

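>>> servo_tool([
  [0.7,-0.3,0.5,0.6,0],
  [0.7,-0.7,1.2,0.8,0],
  [0.7,-1.2,2,0.8,0],
  [0.7,-1.8,2.8,0.8,0],
  [0.7,-2.4,3.6,0.8,0],
  [0.7,-2.9,4.5,0.8,0],
  [0.7,-3.4,5.4,0.8,0],
  [0.7,-3.9,6.2,0.8,0],
  [0.7,-4.4,6.9,0.8,0],
  [0.7,-4.5,7.1,0.8,0],
])

```text
time: 18.38
eef_pos: [0.4587, 0.1743, 0.2662]
tcp_rot: [0.929, 0.369, 0.005, 0.01]
contact_force: [0.4, 0.0, -0.3]
opening: 0.696
```

Run:
```python
from h import *
p=cam('wrist','w10');s=ctrl.get_state();print(s['eef_pos'],s['tcp_rot'],s['time'])
zs=dict(tray=0,tray_grip=.057,amber_vial_mid=.0275,small_vial_mid=.0205,inlet=.155)
for q in range(6): zs['ball%d'%q]=.009
for q,z in zs.items():
        for d in ctrl.landmark_of(p,q)[:(6 if q=='ball0' else 3)] if q not in('ball1','ball2','ball3','ball4','ball5') else []:
            print(q,round(d['conf'],2),np.round(d['centre'],1),np.round(atz(p,d['centre'],z),4))
```

```text
[0.45937196 0.17404309 0.26632423] [0.92941724 0.36884457 0.00533608 0.0104307 ] 18.4333
tray 0.95 [ 2.5 64.8] [0.4355 0.5212 0.    ]
tray 0.88 [119.3 269. ] [0.5029 0.2382 0.    ]
tray_grip 0.85 [ 69.3 299. ] [0.5652 0.2482 0.057 ]
amber_vial_mid 0.82 [ 18.2 308.5] [0.6179 0.2808 0.0275]
amber_vial_mid 0.66 [244.5 482.8] [ 0.5881 -0.1017  0.0275]
small_vial_mid 0.62 [315.3 484.8] [ 0.5201 -0.2126  0.0205]
inlet 0.92 [138.  540.9] [0.6591 0.0494 0.155 ]
ball0 0.65 [ 92.4 274.8] [0.5324 0.2548 0.009 ]
ball0 0.65 [120.5 253.7] [0.4884 0.2513 0.009 ]
ball0 0.56 [107.6 290.6] [0.5327 0.2275 0.009 ]
ball0 0.52 [114.6 284.1] [0.5207 0.2276 0.009 ]
ball0 0.44 [103.4 267.6] [0.5163 0.2525 0.009 ]
ball0 0.43 [131.9 273.5] [0.4953 0.2228 0.009 ]
```

View pics/w10.png

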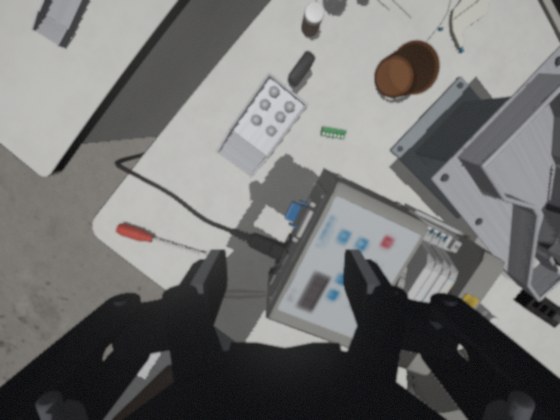

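Run:
```python
from h import *
p=cam('wrist')
f=lambda x,y,z:atz(p,[y,x],z)
c=[f(*a) for a in((270,77,.02),(306,104,.02),(250,173,.014),(220,152,.014))];print(np.round(c,4))
d=(c[2]+c[3]-c[0]-c[1])/2;print('axis',np.degrees(np.arctan2(d[1],d[0])),np.linalg.norm(d[:2]))
a,b=f(294,80,.072),f(311,57,.072);d=a-b;print('bar',a,b,np.degrees(np.arctan2(d[1],d[0])),np.linalg.norm(d[:2]))
im=p['frame'][30:190,200:360,::-1]
cv2.imwrite('pics/w11.png',cv2.resize(im,None,fx=3.75,fy=3.75,interpolation=cv2.INTER_CUBIC))
```

```text
[[0.5458 0.2654 0.02  ]
 [0.5531 0.2113 0.02  ]
 [0.4392 0.2051 0.014 ]
 [0.4335 0.2523 0.014 ]]
axis -175.1325350107144 0.1134566567442494
bar [0.55614332 0.23867478 0.072     ] [0.58494336 0.24130483 0.072     ] -174.7821584753548 0.028919881083508077
```

View pics/w11.png

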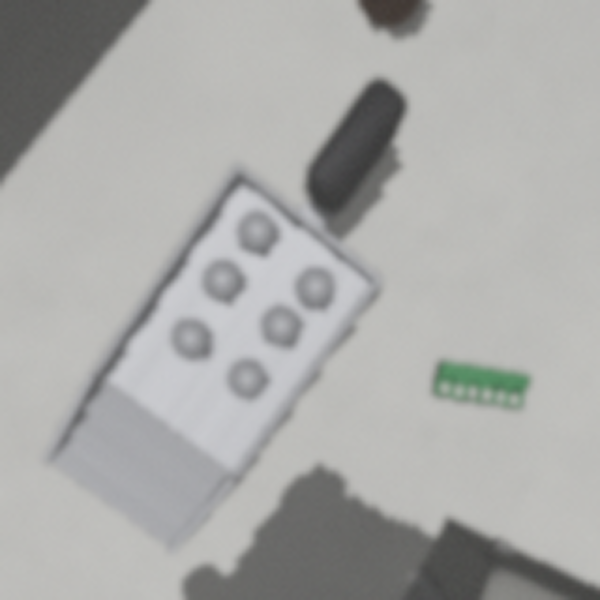

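Run:
```python
from h import *
p=cam('wrist')
f=lambda x,y,z:atz(p,[30+y/3.75,200+x/3.75],z)
c=[f(*a) for a in((240,172,.02),(378,285,.02),(172,550,.014),(50,460,.014))];print(np.round(c,4))
d=(c[2]+c[3]-c[0]-c[1])/2;d/=np.linalg.norm(d[:2]);print('axis',np.degrees(np.arctan2(d[1],d[0])),np.linalg.norm((c[0]-c[1])[:2]),np.linalg.norm((c[2]-c[3])[:2]))
print('grip from lip',(c[2]+c[3])[:2]/2-.138*d[:2])
print('bar top',f(355,135,.072),f(357,145,.06))
a,b=f(325,178,.072),f(388,92,.072);e=a-b;print('bar',a,b,np.degrees(np.arctan2(e[1],e[0])),np.linalg.norm(e[:2]))
t=cam('top');s=cam('side')
T=[];
for q in(t,s,p):
  l=ctrl.landmark_of(q,'tray_grip'); l=[x for x in l if abs(atz(q,x['centre'],.057)-[.57,.25,.057]).max()<.03]
  if l: T.append((q,l[0]['centre']))
print(len(T),tri(T))
```

```text
[[0.5418 0.2717 0.02  ]
 [0.5468 0.2144 0.02  ]
 [0.4317 0.2059 0.014 ]
 [0.4269 0.2583 0.014 ]]
axis -174.57119048218894 0.057516806387466306 0.05258961800656418
grip from lip [0.56669043 0.24518497]
bar top [0.56672739 0.24775526 0.072     ] [0.56718033 0.2464539  0.06      ]
bar [0.55263537 0.24614192 0.072     ] [0.58122011 0.24875884 0.072     ] -174.76917381305057 0.028704274111366144
2 [ 0.62764711  0.27291987 -0.3272662 ]
```

>>> servo_tool([
  [0.6,0.4,0.3,-0.2,-1.2],
  [0.6,0.9,0.6,-0.5,-2.5],
  [0.6,1.4,0.9,-0.9,-3.8],
  [0.6,1.9,1.2,-1.3,-5],
  [0.6,2.4,1.5,-1.8,-6.2],
  [0.6,2.8,1.84,-2.4,-7.6],
  [0.6,2.8,1.84,-2.8,-7.6],
  [0.6,2.8,1.84,-2.8,-7.6],
  [0.6,2.8,1.84,-2.8,-7.6],
  [0.6,2.8,1.84,-2.8,-7.6],
])

```text
time: 19.92
eef_pos: [0.5744, 0.2444, 0.1563]
tcp_rot: [0.999, 0.044, 0.003, 0.012]
contact_force: [0.1, -0.1, -0.4]
opening: 0.599
```

Run:
```python
from h import *
p=cam('wrist','w12');s=ctrl.get_state();print(s['eef_pos'],s['tcp_rot'],s['time'],s['qpos'])
for q,z in dict(tray_grip=.057,amber_vial_mid=.0275).items():
        for d in ctrl.landmark_of(p,q)[:2]:
            print(q,round(d['conf'],2),np.round(d['centre'],1),np.round(atz(p,d['centre'],z),4))
for d in ctrl.masks_of(p,'tray_grip')[:1]: print(d['conf'],d['extent'])
```

```text
[0.57466001 0.24452473 0.15707065] [0.99896292 0.04372794 0.00339631 0.01222339] 19.9667 [ 0.25026194  0.24691211  1.76601808 -0.02803509  1.12717902  1.74558223]
tray_grip 0.63 [218.2 277.1] [0.5654 0.2482 0.057 ]
tray_grip 0.16 [250.5 266.6] [0.5349 0.2551 0.057 ]
0.86 [246.4, 193.1, 306.9, 324.6]
```

>>> servo_tool([
  [0.6,-0.09,0.08,-0.7,0],
  [0.6,-0.09,0.08,-1.5,0],
  [0.6,-0.09,0.08,-2.3,0],
  [0.6,-0.09,0.08,-2.95,0],
  [0.6,-0.09,0.08,-2.95,0],
  [0.6,-0.09,0.08,-2.95,0],
  [0.2,-0.09,0.08,-2.95,0],
  [0,-0.09,0.08,-2.95,0],
  [0,-0.09,0.08,-2.95,0],
  [0,-0.09,0.08,-2.95,0],
], grip_force=90)

```text
time: 20.95
eef_pos: [0.5728, 0.2482, 0.0423]
tcp_rot: [0.999, 0.044, 0.005, 0.012]
contact_force: [-0.5, -0.9, 5.3]
opening: 0.152
```

>>> servo_tool([
  [0,0,0,0,0],
  [0,0,0,0,0],
  [0,0,0,0.1,0],
  [0,0,0,0.2,0],
  [0,0,0,0.35,0],
  [0,0,0,0.5,0],
  [0,0,0,0.6,0],
  [0,0,0,0.6,0],
  [0,0,0,0.6,0],
  [0,0,0,0.6,0],
])

```text
time: 21.78
eef_pos: [0.5726, 0.2481, 0.0661]
tcp_rot: [0.999, 0.044, 0.005, 0.012]
contact_force: [0.2, 0.3, -2.9]
opening: 0.148
```

Run:
```python
from h import *
p=cam('side');s=ctrl.get_state();print(s['eef_pos'],s['tcp_rot'],s['time'],s['contact_force'],s['opening'])
for d in ctrl.landmark_of(p,'tray')[:3]: print(d)
a=proj(p,[.5,.24,.05]).astype(int);print(a)
im=p['frame'][a[0]-60:a[0]+60,a[1]-70:a[1]+70,::-1]
cv2.imwrite('pics/s13.png',cv2.resize(im,None,fx=5,fy=5,interpolation=cv2.INTER_CUBIC))
```

```text
[0.57245518 0.24806649 0.0659028 ] [0.99896521 0.04362256 0.00514379 0.01179499] 21.8333 [ 0.45031568  0.10678446 -2.08151208] 0.14906515335966078
{'centre': [225.7, 243.3], 'conf': 0.67}
{'centre': [201.4, 260.4], 'conf': 0.15}
[221 242]
```

View pics/s13.png

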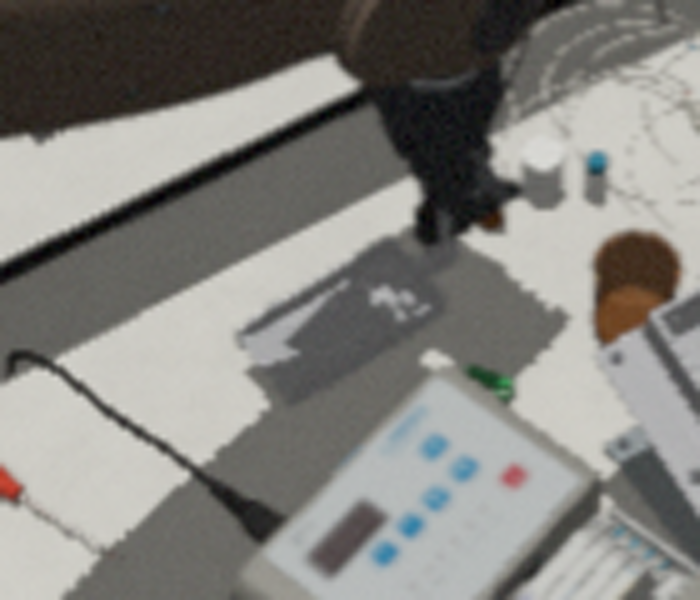

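>>> servo_tool([
  [0,0,0,0.15,0],
  [0,0,0,0.5,0],
  [0,0,0,1.0,0],
  [0,0,0,1.6,0],
  [0,0,0,2.3,0.2],
  [0,0,0,3,0.7],
  [0,0,0,3.7,1.4],
  [0,0,0,4.3,2.2],
  [0,0,0,4.8,3.1],
  [0,0,0,5,4],
])

```text
time: 22.72
eef_pos: [0.5739, 0.2486, 0.2721]
tcp_rot: [0.976, 0.218, 0.011, 0.011]
contact_force: [-0.1, -0.6, -2.4]
opening: 0.147
```

>>> servo_tool([
  [0,0.05,-0.05,0,1],
  [0,0.15,-0.2,0,2],
  [0,0.3,-0.4,0,3.1],
  [0,0.55,-0.7,0,4.3],
  [0,0.8,-1.0,0,5.5],
  [0,1.1,-1.4,0,6.7],
  [0,1.4,-1.8,0,7.9],
  [0,1.65,-2.2,0,9.1],
  [0,1.8,-2.5,0,10.3],
  [0,1.9,-2.65,0,11.4],
])

```text
time: 23.55
eef_pos: [0.6504, 0.1409, 0.2734]
tcp_rot: [0.752, 0.659, 0.015, 0.004]
contact_force: [0.2, 0.5, -1.8]
opening: 0.146
```

Run:
```python
from h import *
from scipy.spatial.transform import Rotation as R
s=ctrl.get_state();M=R.from_quat(s['tcp_rot']).as_matrix()
print(s['eef_pos'],'tooly',np.degrees(np.arctan2(M[1,1],M[0,1])),s['time'],s['contact_force'],s['wrist_torque'],s['opening'],s['qpos'])
for n in('side','top','wrist'):
  p=cam(n,n+'14')
  for d in ctrl.landmark_of(p,'tray')[:2]: print(n,'tray',np.round(d['centre'],1),round(d['conf'],2),atz(p,d['centre'],s['eef_pos'][2]-.038))
  for d in ctrl.masks_of(p,'ball0')[:7]: print('ball',np.round(d['extent']),round(d['conf'],2))
```

```text
[0.65040015 0.14088096 0.27336108] tooly -7.587629148879217 23.55 [ 0.16524122  0.53140499 -1.77245002] [ 0.12129924 -0.03162893 -0.01245802] 0.1461566564096316 [0.05656369 0.22133043 1.57834265 0.01238769 1.31314306 0.18578503]
side tray [204.4 316.9] 0.77 [0.64501864 0.07296814 0.23536108]
side tray [203.9 306.2] 0.69 [0.62155689 0.08960943 0.23536108]
top tray [186.4 310.1] 0.93 [0.63864413 0.06316866 0.23536108]
top tray [251.9 185. ] 0.86 [0.42871253 0.46066347 0.23536108]
ball [313. 164. 371. 212.] 0.34
wrist tray [328.1 289.3] 0.69 [0.64276272 0.07454416 0.23536108]
ball [283. 331. 301. 349.] 0.82
ball [264. 327. 280. 344.] 0.79
```

>>> servo_tool([
  [0,0,0,0,0.5],
  [0,0.02,-0.03,0,1.1],
  [0,0.05,-0.05,0,1.6],
  [0,0.05,-0.05,0,1.8],
  [0,0.05,-0.05,0,1.8],
  [0,0.05,-0.05,0,1.8],
  [0,0.05,-0.05,0,1.8],
  [0,0.05,-0.05,0,1.8],
  [0,0.05,-0.05,0,1.8],
  [0,0.05,-0.05,0,1.8],
], grip_force=60)

```text
time: 24.83
eef_pos: [0.6515, 0.1413, 0.2723]
tcp_rot: [0.699, 0.715, 0.015, 0.003]
contact_force: [0.3, -0.5, -3.0]
opening: 0.145
```

```bash
cat > t.py <<'E'
from h import *
from scipy.spatial.transform import Rotation as R
s=ctrl.get_state();M=R.from_quat(s['tcp_rot']).as_matrix()
ty=np.arctan2(M[1,1],M[0,1]);ax=np.array([np.cos(ty-np.pi/2),np.sin(ty-np.pi/2),0])
piv=s['eef_pos']-.0187*M[:,2]
print(s['eef_pos'],'pivot',piv,'axis',np.degrees(ty)-90,s['time'],'F',s['contact_force'],'T',s['wrist_torque'],s['opening'])
cost={}
for n in('side','wrist','top'):
  p=cam(n)
  L=[(d['centre'],d['conf']) for d in ctrl.landmark_of(p,'tray')[:2]]
  for L_,c in L:
    e=[]
    for th in range(-10,71,2):
      t=np.radians(th);x,z=.073,-.057
      X=piv+ax*(x*np.cos(t)+z*np.sin(t))+np.array([0,0,-x*np.sin(t)+z*np.cos(t)])
      e.append(np.hypot(*(proj(p,X)-L_)))
    i=int(np.argmin(e));print(n,'tray tilt',-10+2*i,'res px',round(e[i],1),'conf',round(c,2))
  print(n,'balls',[(np.round(d['extent']).tolist(),round(d['conf'],2)) for d in ctrl.masks_of(p,'ball0')[:6]])
E
python3 t.py
```

```text
[0.65146406 0.14129289 0.27232757] pivot [0.6509987  0.14095714 0.29101876] axis -88.79178106259963 24.8333 F [ 0.34106202 -0.49317959 -2.95819954] T [ 0.09173808  0.00346125 -0.0385122 ] 0.14490708103514355
side tray tilt -4 res px 1.8 conf 0.91
side tray tilt 70 res px 111.7 conf 0.63
side balls [([302.0, 169.0, 344.0, 225.0], 0.68), ([291.0, 217.0, 387.0, 306.0], 0.64), ([350.0, 264.0, 356.0, 273.0], 0.36)]
wrist tray tilt 2 res px 3.6 conf 0.64
wrist balls [([280.0, 335.0, 302.0, 350.0], 0.62)]
top tray tilt -10 res px 2.3 conf 0.83
top tray tilt 70 res px 112.1 conf 0.67
top balls []
```

>>> servo_tool([
  [0,0,0,0,0],
  [0,0,0,0,0],
  [0,0,0,0,0],
  [0,0,0,0,0],
  [0,0,0,0,0],
  [0,0,0,0,0],
  [0,0,0,0,0],
  [0,0,0,0,0],
  [0,0,0,0,0],
  [0,0,0,0,0],
], grip_force=30)

```text
time: 26.12
eef_pos: [0.6515, 0.1413, 0.2724]
tcp_rot: [0.699, 0.715, 0.015, 0.003]
contact_force: [0.5, -0.2, -3.3]
opening: 0.144
```

```bash
python3 t.py
```

```text
[0.65151102 0.14128615 0.27235005] pivot [0.65104349 0.14095024 0.29104119] axis -88.78101511848149 26.1167 F [ 0.54154351 -0.2022437  -3.26039696] T [ 0.1434351  -0.02157775  0.02837898] 0.14386497307438256
side tray tilt -8 res px 0.7 conf 0.89
side tray tilt 70 res px 113.7 conf 0.51
side balls [([292.0, 215.0, 390.0, 306.0], 0.32)]
wrist tray tilt 2 res px 2.6 conf 0.7
wrist balls [([280.0, 333.0, 301.0, 346.0], 0.69), ([265.0, 328.0, 281.0, 345.0], 0.62), ([202.0, 214.0, 362.0, 298.0], 0.61)]
top tray tilt -10 res px 2.4 conf 0.79
top tray tilt 70 res px 113.8 conf 0.77
top balls [([389.0, 203.0, 413.0, 213.0], 0.38)]
```

>>> servo_tool([
  [0,0,0,0,0],
  [0,0,0,0,0],
  [0,0,0,0,0],
  [0,0,0,0,0],
  [0,0,0,0,0],
  [0,0,0,0,0],
  [0,0,0,0,0],
  [0,0,0,0,0],
  [0,0,0,0,0],
  [0,0,0,0,0],
], grip_force=20)

```text
time: 27.4
eef_pos: [0.6515, 0.1413, 0.2723]
tcp_rot: [0.699, 0.715, 0.015, 0.003]
contact_force: [0.6, 0.3, -2.3]
opening: 0.147
```

```bash
python3 t.py
```

```text
[0.65147788 0.14128149 0.27233195] pivot [0.65101202 0.14094568 0.29102313] axis -88.7789376909547 27.4 F [ 0.59344505  0.26038498 -2.31505692] T [ 0.13411244  0.03781911 -0.02842282] 0.14692658190778962
side tray tilt -10 res px 0.5 conf 0.73
side tray tilt 24 res px 3.2 conf 0.28
side balls []
wrist tray tilt 2 res px 1.3 conf 0.56
wrist balls [([279.0, 332.0, 300.0, 348.0], 0.73), ([262.0, 327.0, 280.0, 345.0], 0.49)]
top tray tilt 70 res px 111.3 conf 0.89
top tray tilt 70 res px 133.8 conf 0.72
top balls []
```

>>> servo_tool([
  [0.05,0,-0.05,0.02,0],
  [0.05,0,-0.15,0.05,0],
  [0.08,0,-0.25,0.08,0],
  [0.1,0,-0.3,0.1,0],
  [0.1,0,-0.3,0.1,0],
  [0.11,0,-0.3,0.1,0],
  [0.12,0,-0.3,0.1,0],
  [0.12,0,-0.3,0.1,0],
  [0.12,0,-0.3,0.1,0],
  [0.12,0,-0.3,0.1,0],
], grip_force=20)

```text
time: 28.68
eef_pos: [0.6515, 0.1294, 0.2763]
tcp_rot: [0.699, 0.715, 0.015, 0.003]
contact_force: [0.2, -0.0, -3.0]
opening: 0.153
```

```bash
sed -i "s/('side','wrist','top')/('side','wrist')/; /balls/d" t.py; sed -i '$a\  if n=="wrist":\n    m=[d for d in ctrl.masks_of(p,"tray")[:1]]\n    print("wrist mask",[np.round(d["extent"]).tolist() for d in m],"balls",[np.round(d["extent"]).tolist() for d in ctrl.masks_of(p,"ball0")[:6]])' t.py; python3 t.py; python3 -c "
from h import *
print([ctrl.get_state()['opening'] for i in range(1)],[x for x in dir(ctrl) if x[0]!='_'])"
```

```text
[0.65145229 0.12942119 0.27625307] pivot [0.65098825 0.12908501 0.29494429] axis -88.76847869930023 28.6833 F [ 0.20857748 -0.0424092  -2.98932126] T [ 0.13934699 -0.01902542  0.02242422] 0.1526764897579002
side tray tilt 0 res px 0.3 conf 0.74
wrist tray tilt 2 res px 1.4 conf 0.83
wrist mask [[266.0, 230.0, 304.0, 347.0]] balls [[280.0, 331.0, 298.0, 349.0], [265.0, 330.0, 280.0, 345.0]]
[0.1480134256174097] ['Unreachable', 'get_state', 'grip_point_offset', 'landmark_of', 'masks_of', 'read_camera', 'sign_off']
```

>>> servo_tool([
  [0.122,0,0,0,0],
  [0.124,0,0,0,0],
  [0.126,0,0,0,0],
  [0.128,0,0,0,0],
  [0.13,0,0,0,0],
  [0.132,0,0,0,0],
  [0.134,0,0,0,0],
  [0.136,0,0,0,0],
  [0.136,0,0,0,0],
  [0.136,0,0,0,0],
])

```text
time: 29.82
eef_pos: [0.6515, 0.1293, 0.2763]
tcp_rot: [0.699, 0.715, 0.015, 0.003]
contact_force: [-0.1, -0.2, -3.1]
opening: 0.147
```

```bash
python3 t.py
```

```text
[0.6514936  0.12932487 0.27631724] pivot [0.65102745 0.12898831 0.2950084 ] axis -88.77815155627937 29.8167 F [-0.14949938 -0.22586567 -3.11033921] T [0.13268375 0.0606571  0.0459952 ] 0.1466783751210022
side tray tilt -6 res px 1.3 conf 0.79
side tray tilt 70 res px 117.7 conf 0.37
wrist tray tilt 2 res px 2.0 conf 0.67
wrist mask [[264.0, 228.0, 306.0, 344.0]] balls [[280.0, 332.0, 301.0, 348.0], [266.0, 330.0, 277.0, 342.0], [264.0, 232.0, 304.0, 345.0]]
```

>>> servo_tool([
  [0.137,0,0,0,0],
  [0.138,0,0,0,0],
  [0.139,0,0,0,0],
  [0.14,0,0,0,0],
  [0.14,0,0,0,0],
  [0.141,0,0,0,0],
  [0.141,0,0,0,0],
  [0.142,0,0,0,0],
  [0.142,0,0,0,0],
  [0.142,0,0,0,0],
])

```text
time: 30.95
eef_pos: [0.6515, 0.1294, 0.2763]
tcp_rot: [0.699, 0.715, 0.015, 0.003]
contact_force: [1.0, 0.2, -2.6]
opening: 0.149
```

```bash
python3 t.py
```

```text
[0.65147943 0.12935659 0.27633744] pivot [0.65101316 0.1290198  0.29502859] axis -88.77707301727533 30.95 F [ 0.96636524  0.17908503 -2.56303413] T [0.12462056 0.01750453 0.02350292] 0.14906843374539405
side tray tilt 6 res px 2.9 conf 0.95
side tray tilt 70 res px 113.1 conf 0.47
wrist tray tilt 2 res px 1.7 conf 0.61
wrist mask [[266.0, 231.0, 307.0, 344.0]] balls [[279.0, 330.0, 300.0, 348.0], [268.0, 329.0, 277.0, 343.0]]
```

>>> servo_tool([
  [0,0,-0.03,-0.1,0],
  [0,0,-0.08,-0.3,0],
  [0,0,-0.14,-0.6,0],
  [0,0,-0.18,-0.9,0],
  [0,0,-0.18,-1.15,0],
  [0,0,-0.18,-1.35,0],
  [0,0,-0.18,-1.5,0],
  [0,0,-0.18,-1.55,0],
  [0,0,-0.18,-1.55,0],
  [0,0,-0.18,-1.55,0],
], grip_force=60)

```text
time: 32.08
eef_pos: [0.6518, 0.1222, 0.2148]
tcp_rot: [0.699, 0.715, 0.015, 0.003]
contact_force: [0.2, 0.5, -2.5]
opening: 0.146
```

```bash
python3 t.py
```

```text
[0.65178631 0.1222077  0.21476193] pivot [0.65130568 0.12187167 0.23345274] axis -88.76867461393309 32.0833 F [ 0.1808342   0.50239083 -2.54454712] T [ 0.1266281   0.00550034 -0.0131477 ] 0.14641379655140213
side tray tilt -8 res px 1.9 conf 0.8
wrist tray tilt 2 res px 3.1 conf 0.73
wrist mask [[265.0, 229.0, 303.0, 346.0]] balls [[278.0, 332.0, 297.0, 349.0], [264.0, 330.0, 277.0, 344.0]]
```

Creep down until the wall carries the tray.

>>> servo_tool([
  [0,0,0,-0.03,0],
  [0,0,0,-0.06,0],
  [0,0,0,-0.09,0],
  [0,0,0,-0.11,0],
  [0,0,0,-0.13,0],
  [0,0,0,-0.14,0],
  [0,0,0,-0.14,0],
  [0,0,0,-0.14,0],
  [0,0,0,-0.14,0],
  [0,0,0,-0.14,0],
])

```text
time: 33.22
eef_pos: [0.6518, 0.1222, 0.2095]
tcp_rot: [0.699, 0.715, 0.016, 0.003]
contact_force: [0.1, 0.1, -3.2]
opening: 0.148
```

>>> servo_tool([
  [0,0,0,-0.03,0],
  [0,0,0,-0.05,0],
  [0,0,0,-0.07,0],
  [0,0,0,-0.09,0],
  [0,0,0,-0.1,0],
  [0,0,0,-0.1,0],
  [0,0,0,-0.1,0],
  [0,0,0,-0.1,0],
  [0,0,0,-0.1,0],
  [0,0,0,-0.1,0],
])

```text
time: 34.05
eef_pos: [0.6522, 0.1224, 0.2074]
tcp_rot: [0.699, 0.715, 0.016, 0.004]
contact_force: [-1.8, 1.9, 5.7]
opening: 0.145
```

```bash
python3 t.py
```

```text
[0.65222224 0.12241627 0.20742675] pivot [0.6517022  0.12207618 0.22611642] axis -88.77062581362914 34.05 F [-1.78965913  1.8728613   5.70240966] T [ 0.01849027  0.57179043 -0.04805371] 0.1450752858100715
side tray tilt 6 res px 2.7 conf 0.87
side tray tilt 16 res px 8.1 conf 0.65
wrist tray tilt 2 res px 0.4 conf 0.85
wrist mask [[240.0, 228.0, 306.0, 346.0]] balls [[264.0, 328.0, 277.0, 344.0], [277.0, 334.0, 299.0, 349.0]]
```

>>> servo_tool([
  [0,0,0,0.04,0],
  [0.19,0,0,0.04,0],
  [0,0,0,0.04,0],
  [0,0,0,0.04,0],
  [0,0,0,0.04,0],
  [0,0,0,0.04,0],
  [0,0,0,0.04,0],
  [0,0,0,0.04,0],
  [0,0,0,0.04,0],
  [0,0,0,0.04,0],
])

```text
time: 35.18
eef_pos: [0.6523, 0.1222, 0.2094]
tcp_rot: [0.699, 0.715, 0.016, 0.004]
contact_force: [-1.1, -1.2, 4.5]
opening: 0.153
```

```bash
python3 t.py
```

```text
[0.65234454 0.12221137 0.20943897] pivot [0.65181718 0.12188122 0.22812862] axis -88.76533874009985 35.1833 F [-1.10859054 -1.16731656  4.46462634] T [-0.49680073  0.52412077 -0.06602393] 0.15277634908182794
side tray tilt 2 res px 0.7 conf 0.78
wrist tray tilt 4 res px 3.5 conf 0.61
wrist mask [[264.0, 234.0, 306.0, 345.0]] balls [[271.0, 342.0, 289.0, 349.0]]
```

>>> servo_tool([
  [0.2,0,0,0,0],
  [0.2,0,0,0,0],
  [0,0,0,0,0],
  [0,0,0,0,0],
  [0,0,0,0,0],
  [0,0,0,0,0],
  [0,0,0,0,0],
  [0,0,0,0,0],
  [0,0,0,0,0],
  [0,0,0,0,0],
])

```text
time: 36.32
eef_pos: [0.6521, 0.1222, 0.2088]
tcp_rot: [0.699, 0.715, 0.016, 0.004]
contact_force: [-0.6, -1.1, -1.5]
opening: 0.148
```

```bash
python3 t.py
```

```text
[0.65207146 0.12220415 0.20882757] pivot [0.65156204 0.12187297 0.22751769] axis -88.76940987408159 36.3167 F [-0.62193527 -1.13648845 -1.48242501] T [ 0.00261155  0.05606408 -0.01228212] 0.14788664256919826
side tray tilt -4 res px 2.1 conf 0.83
wrist tray tilt 8 res px 4.0 conf 0.63
wrist mask [[265.0, 238.0, 306.0, 347.0]] balls [[264.0, 238.0, 306.0, 345.0]]
```

```bash
cat >> t.py <<'E'
p=cam('wrist')
for th in(0,10,20,30,40,50):
  t=np.radians(th);o=[]
  for x,z in((-.013,.015),(-.013,-.019),(.018,-.057),(.018,-.037),(.143,-.043)):
    o.append(np.round(proj(p,piv+ax*(x*np.cos(t)+z*np.sin(t))+np.array([0,0,-x*np.sin(t)+z*np.cos(t)]))).tolist())
  print(th,o)
m=ctrl.masks_of(p,'tray')[0]['region']
print('rows->cols',[(r,np.flatnonzero(m[r])[[0,-1]].tolist()) for r in range(220,360,6) if m[r].any()])
E
python3 t.py | tail -8
```

```text
wrist mask [[181.0, 212.0, 382.0, 295.0]] balls []
0 [[269.0, 289.0], [239.0, 286.0], [262.0, 284.0], [277.0, 285.0], [422.0, 285.0]]
10 [[277.0, 289.0], [235.0, 286.0], [247.0, 284.0], [265.0, 285.0], [386.0, 284.0]]
20 [[286.0, 289.0], [232.0, 286.0], [232.0, 284.0], [253.0, 285.0], [353.0, 283.0]]
30 [[295.0, 289.0], [230.0, 287.0], [217.0, 284.0], [242.0, 285.0], [322.0, 283.0]]
40 [[303.0, 289.0], [230.0, 287.0], [204.0, 284.0], [231.0, 285.0], [293.0, 282.0]]
50 [[310.0, 289.0], [231.0, 287.0], [191.0, 284.0], [221.0, 285.0], [266.0, 282.0]]
rows->cols [(238, [278, 290]), (244, [276, 292]), (250, [276, 292]), (256, [276, 292]), (262, [276, 293]), (268, [275, 293]), (274, [272, 297]), (280, [271, 298]), (286, [271, 298]), (292, [271, 298]), (298, [269, 299]), (304, [269, 299]), (310, [269, 300]), (316, [268, 301]), (322, [267, 302]), (328, [263, 306]), (334, [263, 306]), (340, [264, 306]), (346, [276, 293])]
```

>>> servo_tool([
  [0.21,0,0,0,0],
  [0.21,0,0,0,0],
  [0.21,0,0,0,0],
  [0,0,0,0,0],
  [0,0,0,0,0],
  [0,0,0,0,0],
  [0,0,0,0,0],
  [0,0,0,0,0],
  [0,0,0,0,0],
  [0,0,0,0,0],
])

```text
time: 37.85
eef_pos: [0.6527, 0.1221, 0.2104]
tcp_rot: [0.699, 0.715, 0.017, 0.004]
contact_force: [-0.7, -1.2, 5.0]
opening: 0.153
```

```bash
python3 t.py
```

```text
[0.65273629 0.12212061 0.21038509] pivot [0.65218481 0.12179544 0.22907413] axis -88.7610572786842 37.85 F [-0.70589391 -1.16220895  5.03210195] T [-0.37308948  0.41953551  0.03952797] 0.1526894779648164
side tray tilt 2 res px 0.6 conf 0.98
wrist tray tilt 8 res px 4.3 conf 0.76
wrist mask [[263.0, 239.0, 308.0, 348.0]] balls [[179.0, 210.0, 383.0, 298.0]]
0 [[269.0, 289.0], [239.0, 286.0], [263.0, 284.0], [277.0, 285.0], [423.0, 285.0]]
10 [[278.0, 289.0], [235.0, 286.0], [247.0, 284.0], [265.0, 285.0], [387.0, 284.0]]
20 [[287.0, 289.0], [232.0, 287.0], [232.0, 284.0], [253.0, 285.0], [353.0, 283.0]]
30 [[295.0, 289.0], [231.0, 287.0], [218.0, 284.0], [242.0, 285.0], [323.0, 283.0]]
40 [[303.0, 289.0], [231.0, 287.0], [204.0, 284.0], [231.0, 285.0], [294.0, 282.0]]
50 [[310.0, 289.0], [232.0, 287.0], [191.0, 284.0], [222.0, 285.0], [266.0, 282.0]]
rows->cols [(238, [276, 290]), (244, [276, 291]), (250, [276, 292]), (256, [276, 293]), (262, [275, 293]), (268, [273, 295]), (274, [272, 297]), (280, [271, 298]), (286, [271, 298]), (292, [271, 298]), (298, [270, 299]), (304, [270, 299]), (310, [270, 299]), (316, [269, 300]), (322, [270, 300]), (328, [264, 306]), (334, [263, 307]), (340, [264, 305]), (346, [278, 289])]
```

>>> servo_tool([
  [0.25,0,0,0,0],
  [0.25,0,0,0,0],
  [0.25,0,0,0,0],
  [0.25,0,0,0,0],
  [0.25,0,0,0,0],
  [0.25,0,0,0,0],
  [0.25,0,0,0,0],
  [0.25,0,0,0,0],
  [0.25,0,0,0,0],
  [0.25,0,0,0,0],
])

```text
time: 39.08
eef_pos: [0.6527, 0.1222, 0.2104]
tcp_rot: [0.699, 0.715, 0.017, 0.004]
contact_force: [0.5, 0.6, -0.2]
opening: 0.251
```

```bash
python3 t.py
```

```text
[0.65272998 0.1221724  0.21040874] pivot [0.65217791 0.12184703 0.22909776] axis -88.75756815743492 39.0833 F [ 0.48715536  0.56631292 -0.17353588] T [-0.04556042  0.06852676  0.00330745] 0.2508973268724387
side tray tilt 4 res px 2.9 conf 0.76
wrist tray tilt 8 res px 5.3 conf 0.78
wrist mask [[256.0, 238.0, 320.0, 348.0]] balls [[180.0, 212.0, 385.0, 297.0]]
0 [[269.0, 289.0], [239.0, 286.0], [263.0, 284.0], [277.0, 285.0], [423.0, 285.0]]
10 [[278.0, 289.0], [235.0, 286.0], [247.0, 284.0], [265.0, 285.0], [386.0, 284.0]]
20 [[286.0, 289.0], [232.0, 287.0], [232.0, 284.0], [253.0, 285.0], [353.0, 283.0]]
30 [[295.0, 289.0], [231.0, 287.0], [218.0, 284.0], [242.0, 285.0], [323.0, 283.0]]
40 [[303.0, 289.0], [230.0, 287.0], [204.0, 284.0], [231.0, 285.0], [294.0, 282.0]]
50 [[310.0, 289.0], [232.0, 287.0], [191.0, 284.0], [221.0, 285.0], [266.0, 282.0]]
rows->cols [(238, [276, 290]), (244, [275, 292]), (250, [275, 292]), (256, [276, 293]), (262, [276, 293]), (268, [273, 297]), (274, [264, 304]), (280, [265, 304]), (286, [264, 305]), (292, [264, 305]), (298, [263, 306]), (304, [262, 307]), (310, [261, 308]), (316, [260, 309]), (322, [259, 310]), (328, [254, 316]), (334, [254, 316]), (340, [254, 316]), (346, [277, 294])]
```

>>> servo_tool([
  [0,0,0,0.05,0],
  [0,0,0,0.08,0],
  [0,0,0,0.08,0],
  [0,0,0,0.08,0],
  [0,0,0,0.2,0],
  [0,0,0.05,0.3,0],
  [0,0,0.2,0.3,0],
  [0,0,0.4,0.3,0],
  [0,0,0.5,0.3,0],
  [0,0,0.5,0.3,0],
], grip_force=60)

```text
time: 40.32
eef_pos: [0.6525, 0.1436, 0.2222]
tcp_rot: [0.699, 0.715, 0.017, 0.004]
contact_force: [-0.6, 0.8, -2.5]
opening: 0.155
```

```bash
python3 t.py | head -5
```

```text
[0.65247065 0.1436181  0.22221945] pivot [0.65192548 0.14328355 0.2409085 ] axis -88.67497656126976 40.3167 F [-0.57354485  0.7552595  -2.53208976] T [ 0.22356594 -0.00388154  0.04057383] 0.15491450388703776
side tray tilt 4 res px 1.9 conf 0.59
wrist tray tilt 8 res px 6.3 conf 0.93
wrist mask [[265.0, 236.0, 332.0, 348.0]] balls []
0 [[265.0, 288.0], [236.0, 286.0], [260.0, 284.0], [274.0, 285.0], [421.0, 285.0]]
```

>>> servo_tool([
  [0,0,0,-0.06,0],
  [0,0,0,-0.12,0],
  [0,0,0,-0.17,0],
  [0,0,0,-0.19,0],
  [0,0,0,-0.19,0],
  [0.3,0,0,-0.19,0],
  [0.3,0,0,-0.19,0],
  [0.3,0,0,-0.19,0],
  [0.3,0,0,-0.19,0],
  [0.3,0,0,-0.19,0],
])

```text
time: 41.55
eef_pos: [0.6526, 0.1419, 0.2142]
tcp_rot: [0.699, 0.715, 0.016, 0.004]
contact_force: [-0.0, 0.9, -0.9]
opening: 0.296
```

```bash
python3 t.py | sed -n '1,5p;11,12p'
python3 - <<'E'
from h import *
for n in('side','wrist'):
  p=cam(n)
  print(n,[(np.round(d['centre']).tolist(),round(d['conf'],2),np.round(atz(p,d['centre'],.24),3).tolist()) for d in ctrl.landmark_of(p,'tray_grip')[:2]],[np.round(d['extent']).tolist() for d in ctrl.masks_of(p,'tray')[:2]])
E
```

```text
[0.65259662 0.14187727 0.21424154] pivot [0.65205748 0.14155362 0.23293097] axis -88.77981060811757 41.55 F [-0.03965084  0.86663069 -0.8572404 ] T [0.00425858 0.03649927 0.06974661] 0.2960772562143768
side tray tilt -6 res px 88.6 conf 0.63
side tray tilt 2 res px 0.5 conf 0.56
wrist tray tilt 6 res px 3.4 conf 0.58
wrist tray tilt 70 res px 130.2 conf 0.46
40 [[303.0, 289.0], [230.0, 287.0], [204.0, 284.0], [231.0, 285.0], [293.0, 282.0]]
50 [[310.0, 289.0], [232.0, 287.0], [191.0, 284.0], [221.0, 285.0], [266.0, 282.0]]
side [([196.0, 318.0], 0.73, [0.662, 0.091, 0.24])] [[303.0, 188.0, 339.0, 246.0]]
wrist [] [[249.0, 276.0, 322.0, 348.0], [181.0, 226.0, 378.0, 299.0]]
```

Run:
```python
from h import *
P={n:cam(n,n+'20') for n in('side','top','wrist')};T=[]
for n,p in P.items():
  print(n,'beaker px',proj(p,[.6,-.131,.01]),'tray fl',proj(p,[.654,.05,.14]))
  for q in('tray_grip','tray','ball0'):
    for d in ctrl.landmark_of(p,q)[:6]: print(' ',q,np.round(d['centre']).tolist(),round(d['conf'],2))
  m=ctrl.masks_of(p,'tray_grip')[:1]
  for d in m: print('  gripmask',d['extent'],d['conf'])
```

```text
side beaker px [305.37829231 338.4634845 ] tray fl [227.70801305 321.37073723]
  tray_grip [195.0, 318.0] 0.64
  tray [217.0, 320.0] 0.67
  ball0 [279.0, 340.0] 0.53
  ball0 [289.0, 338.0] 0.38
  ball0 [354.0, 380.0] 0.2
  gripmask [306.4, 189.6, 341.9, 245.7] 0.97
top beaker px [207.87861529 358.85670756] tray fl [187.29643269 312.36681499]
  tray_grip [240.0, 186.0] 0.87
  tray_grip [179.0, 301.0] 0.83
  tray_grip [236.0, 161.0] 0.5
  tray [186.0, 309.0] 0.88
  tray [230.0, 154.0] 0.83
  tray [251.0, 184.0] 0.77
  gripmask [179.0, 235.5, 195.3, 266.8] 0.88
wrist beaker px [373.48855527 241.27470566] tray fl [322.9989276  282.99248678]
  tray [319.0, 285.0] 0.9
  gripmask [246.0, 280.7, 318.7, 346.1] 0.63
```

Run:
```python
from h import *
s=cam('side');t=cam('top')
g=tri([(s,[195,318]),(t,[179,301])]);print('grip',g,proj(s,g),proj(t,g))
print('tray',tri([(s,[217,320]),(t,[186,309])]))
for X in([.6,-.131,.066],[.6,-.131,.01],[.62,-.1,.1],[.64,-.05,.11],[.65,-.02,.115],[.642,-.1118,.1675]): print(X,proj(s,X))
for z in(.1,.12):print(atz(s,[279,340],z),atz(s,[289,338],z))
for q in('ball0','beaker','pin_head'):
  for d in ctrl.masks_of(s,q)[:6]: print(q,np.round(d['extent']),round(d['conf'],2))
im=s['frame'][255:325,310:375]
import numpy as np
g=im[:,:,0].astype(int);print(g[0:70:3,0:65:3])
```

```text
grip [0.66150285 0.09248963 0.24335242] [195.01252791 317.94098128] [178.95391268 301.02149368]
tray [0.65229491 0.06302724 0.17968006]
[0.6, -0.131, 0.066] [297.65640629 340.96821386]
[0.6, -0.131, 0.01] [305.37829231 338.4634845 ]
[0.62, -0.1, 0.1] [280.26500294 341.64286332]
[0.64, -0.05, 0.11] [261.44245034 337.11156742]
[0.65, -0.02, 0.115] [250.91666646 333.83626053]
[0.642, -0.1118, 0.1675] [268.59077859 354.30700113]
[ 0.61846365 -0.09448438  0.1       ] [ 0.59595873 -0.11557454  0.1       ]
[ 0.61064825 -0.10073995  0.12      ] [ 0.58853435 -0.12146367  0.12      ]
beaker [294. 209. 308. 231.] 0.73
beaker [330. 288. 352. 317.] 0.68
pin_head [352. 263. 359. 277.] 0.53
[[130 178 185 183 182 175 111 170 181 179 180 127  87 148 180 178 135  94
   88  82 127 192]
 [179 182 182 183 182 180 107 171 179 181 179 124 172 175 178 181 178 174
  124  89  87  85]
 [158 182 182 184 181 181 102 187 180 180 180  99 174 161 179 179 179 206
  205 176  98  91]
 [ 75 181 182 181 183 179 105 176 181 179 181 101 146 161  97 177 204 207
  210 207 179 162]
 [ 73  96 185 183 183 182 124 159 182 179 1
[... 1117 characters left out ...]
1 150 157 125 111  97 109 145
  204 208 207 207]
 [184 208 209 210 209 210 203 165 159 144 135 176 153 109 109 113 189 207
  206 208 209 207]
 [208 209 209 209 207 206 209 148 111 145 149 156 131 108 135 205 207 208
  208 207 208 206]
 [208 208 209 209 207 209 209 187 119 153 141 124 109 128 194 206 206 210
  208 207 206 207]
 [206 206 208 206 206 210 209 209 194 132 109 110 129 207 208 207 209 209
  207 208 206 206]
 [207 205 207 206 208 209 209 210 208 206 127 191 210 208 209 210 207 208
  208 206 205 205]
 [207 207 208 205 209 209 209 207 207 208 208 209 209 208 210 208 208 209
  208 206 208 208]
 [209 210 209 208 208 207 210 207 206 206 207 207 206 208 209 209 209 208
  208 208 207 207]]
```

>>> servo_tool([
  [0.45,0,0,0.3,0],
  [0.45,0.03,-0.3,0.4,0],
  [0.45,0.05,-0.7,0.4,0],
  [0.45,0.05,-1.1,0.4,0],
  [0.45,0.05,-1.25,0.4,0],
  [0.45,0.05,-1.25,0.35,0],
  [0.2,0.05,-1.25,0.35,0],
  [0,0.05,-1.25,0.35,0],
  [0,0.05,-1.25,0.35,0],
  [0,0.05,-1.25,0.35,0],
], grip_force=60)

```text
time: 44.08
eef_pos: [0.6544, 0.0918, 0.2282]
tcp_rot: [0.699, 0.715, 0.015, 0.005]
contact_force: [0.2, -2.0, -1.7]
opening: 0.155
```

Run:
```python
from h import *
s0=ctrl.get_state();print(s0['eef_pos'],s0['contact_force'],s0['opening'])
for n in('side','wrist','top'):
  p=cam(n)
  for q in('tray_grip','tray','ball0'):
    for d in ctrl.masks_of(p,q)[:4]: print(n,q,np.round(d['extent']).tolist(),round(d['conf'],2))
    for d in ctrl.landmark_of(p,q)[:2]: print('   lm',n,q,np.round(d['centre']).tolist(),round(d['conf'],2))
```

```text
[0.6543961  0.09176274 0.22821023] [ 0.22570764 -1.96568754 -1.74197956] 0.1548968360692825
side tray_grip [302.0, 187.0, 341.0, 246.0] 0.6
   lm side tray_grip [193.0, 316.0] 0.97
side tray [303.0, 191.0, 342.0, 245.0] 0.66
   lm side tray [216.0, 319.0] 0.61
   lm side ball0 [276.0, 350.0] 0.16
wrist tray_grip [233.0, 186.0, 332.0, 322.0] 0.79
   lm wrist tray_grip [283.0, 284.0] 0.82
wrist tray [234.0, 188.0, 333.0, 323.0] 0.83
   lm wrist tray [251.0, 287.0] 0.95
top tray_grip [141.0, 221.0, 162.0, 238.0] 0.8
top tray_grip [182.0, 238.0, 194.0, 268.0] 0.53
top tray_grip [290.0, 177.0, 325.0, 190.0] 0.49
   lm top tray_grip [235.0, 165.0] 0.75
   lm top tray_grip [178.0, 302.0] 0.65
top tray [179.0, 235.0, 196.0, 264.0] 0.82
top tray [141.0, 223.0, 166.0, 236.0] 0.49
top tray [296.0, 181.0, 322.0, 189.0] 0.42
top tray [332.0, 164.0, 372.0, 212.0] 0.32
   lm top tray [253.0, 186.0] 0.87
   lm top tray [230.0, 151.0] 0.71
```

>>> servo_tool([
  [0,0,0,0.1,0],
  [0,0,0,0.4,0],
  [0,0,0,0.8,0],
  [0,0,0,1.0,0],
  [0,0,0,0.8,0],
  [0,0,0,1.2,0],
  [0,0,0,1.2,0],
  [0,0,0,1.2,0],
  [0,0,0,1.2,0],
  [0,0,0,1.2,0],
])

```text
time: 45.97
eef_pos: [0.6543, 0.092, 0.2754]
tcp_rot: [0.699, 0.715, 0.016, 0.004]
contact_force: [0.8, -0.3, -2.3]
opening: 0.155
```

```bash
python3 t.py
python3 - <<'E'
from h import *
for n in('side','wrist'):
  p=cam(n,n+'22')
  print(n,[(np.round(d['extent']).tolist(),round(d['conf'],2)) for d in ctrl.masks_of(p,'ball0')[:6]])
  print(n,'pin',[(np.round(d['centre']).tolist(),round(d['conf'],2)) for d in ctrl.landmark_of(p,'pin_head')[:2]])
E
```

```text
[0.65432618 0.09204465 0.27544669] pivot [0.65380761 0.09171415 0.29413658] axis -88.78110371246952 45.9667 F [ 0.76667838 -0.30299085 -2.31370851] T [0.04157448 0.00974409 0.01475508] 0.15500591226301394
side tray tilt 34 res px 6.1 conf 0.82
side tray tilt -10 res px 59.0 conf 0.46
wrist tray tilt 36 res px 2.8 conf 0.79
wrist mask [[236.0, 188.0, 335.0, 325.0]] balls [[197.0, 178.0, 361.0, 351.0]]
0 [[268.0, 288.0], [238.0, 286.0], [262.0, 284.0], [276.0, 285.0], [421.0, 285.0]]
10 [[276.0, 288.0], [235.0, 286.0], [247.0, 284.0], [264.0, 285.0], [386.0, 284.0]]
20 [[285.0, 288.0], [232.0, 286.0], [232.0, 284.0], [252.0, 284.0], [353.0, 283.0]]
30 [[294.0, 288.0], [230.0, 286.0], [217.0, 284.0], [241.0, 284.0], [322.0, 283.0]]
40 [[302.0, 289.0], [230.0, 286.0], [203.0, 284.0], [231.0, 284.0], [293.0, 282.0]]
50 [[309.0, 288.0], [231.0, 287.0], [190.0, 284.0], [221.0, 285.0], [265.0, 282.0]]
rows->cols [(220, [236, 333]), (226, [235, 333]), (232, [235, 334]), (238, [234, 334]), (244, [236, 333]), (250, [237, 332]), (256, [239, 331]), (262, [269, 300]), (268, [270, 300]), (274, [270, 300]), (280, [269, 301]), (286, [268, 301]), (292, [268, 301]), (298, [268, 300]), (304, [270, 299]), (310, [270, 299]), (316, [271, 299]), (322, [275, 295])]
side []
side pin [([268.0, 353.0], 0.54)]
wrist []
wrist pin []
```

>>> servo_tool([
  [0,0,0.1,0.6,0],
  [0,0,0.4,1.3,0],
  [0,-0.1,1.0,1.6,-0.5],
  [0,-0.4,1.6,1.6,-1.8],
  [0,-0.8,2.3,1.6,-3.2],
  [0,-1.4,2.9,1.6,-4.6],
  [0,-2,3.4,1.6,-6],
  [0,-2.7,3.7,1.5,-7.4],
  [0,-3.4,3.9,1.2,-8.8],
  [0,-4,3.9,0.8,-10.2],
])

```text
time: 47.5
eef_pos: [0.4936, 0.2498, 0.3104]
tcp_rot: [0.94, 0.342, 0.015, 0.011]
contact_force: [-0.1, -0.3, -2.0]
opening: 0.157
```

>>> servo_tool([
  [0,-0.1,0,-0.3,-1.4],
  [0,-0.2,0,-0.8,-2.8],
  [0,-0.3,0,-1.4,-4.2],
  [0,-0.3,0,-2,-5.6],
  [0,-0.3,0,-2.6,-6.8],
  [0,-0.3,0,-3.2,-7],
  [0,-0.3,0,-3.7,-7],
  [0,-0.3,0,-4.0,-7],
  [0,-0.3,0,-4.0,-7],
  [0,-0.3,0,-4.0,-7],
])

```text
time: 48.33
eef_pos: [0.4817, 0.2498, 0.1504]
tcp_rot: [0.999, 0.044, 0.011, 0.015]
contact_force: [-0.5, 0.2, -1.0]
opening: 0.155
```

```bash
python3 t.py | head -5
```

```text
[0.48168325 0.24980216 0.15042444] pivot [0.48124839 0.25033873 0.16911168] axis -175.01342718137693 48.3333 F [-0.50314569  0.18583767 -0.98058602] T [ 0.03176705 -0.04187015 -0.02238157] 0.15454946397681416
side tray tilt 38 res px 1.0 conf 0.79
side tray tilt 70 res px 123.2 conf 0.66
wrist tray tilt 52 res px 255.7 conf 0.87
wrist tray tilt 36 res px 4.3 conf 0.74
```

>>> servo_tool([
  [0,0,0,-0.4,0],
  [0,0.1,0,-0.8,0],
  [0,0.4,0,-1.0,0],
  [0,0.7,0,-1.2,0],
  [0,1.0,0,-1.45,0],
  [0,1.3,0,-1.7,0],
  [0,1.6,0,-1.95,0],
  [0,1.9,0,-2.2,0],
  [0,2.2,0,-2.45,0],
  [0,2.25,0,-2.5,0],
], grip_force=20)

```text
time: 49.57
eef_pos: [0.573, 0.2498, 0.0508]
tcp_rot: [0.999, 0.043, 0.011, 0.014]
contact_force: [-0.5, 0.9, 4.4]
opening: 0.156
```

```bash
python3 t.py | head -5
```

```text
[0.5730385  0.24984887 0.05084708] pivot [0.57259281 0.25037169 0.06953445] axis -175.0799333427605 49.5667 F [-0.48993195  0.89150423  4.36817828] T [ 0.06928563  0.93743534 -0.04184236] 0.15578182676686794
side tray tilt 8 res px 0.4 conf 0.91
side tray tilt -10 res px 91.3 conf 0.36
wrist tray tilt 2 res px 3.3 conf 0.95
wrist mask [[237.0, 227.0, 304.0, 350.0]] balls []
```

Nearly flat; lower the rest, then release and rise.

>>> servo_tool([
  [0,0,0,-0.08,0],
  [0,0.05,0,-0.15,0],
  [0,0.05,0,-0.2,0],
  [0,0.05,0,-0.22,0],
  [0,0.05,0,-0.22,0],
  [0,0.05,0,-0.22,0],
  [0.3,0.05,0,-0.2,0],
  [0.4,0.05,0,-0.18,0],
  [0.4,0.05,0,-0.18,0],
  [0.4,0.05,0,-0.18,0],
])

```text
time: 50.8
eef_pos: [0.5735, 0.25, 0.0439]
tcp_rot: [0.999, 0.044, 0.012, 0.015]
contact_force: [0.3, -0.3, 0.5]
opening: 0.401
```

>>> servo_tool([
  [0.5,0,0,0.2,0],
  [0.5,0,0,0.6,0],
  [0.5,0,0,1.2,0],
  [0.5,0,0,2,0],
  [0.5,0,0,2.8,0],
  [0.5,-0.3,-0.3,3.6,0],
  [0.5,-0.8,-0.8,4.3,0],
  [0.5,-1.4,-1.3,4.6,0],
  [0.5,-2,-1.6,4.6,0],
  [0.5,-2.2,-1.7,4.6,0],
])

```text
time: 51.63
eef_pos: [0.4835, 0.1811, 0.2294]
tcp_rot: [0.999, 0.044, 0.013, 0.015]
contact_force: [0.7, 1.2, 0.5]
opening: 0.501
```

Run:
```python
from h import *
s0=ctrl.get_state();print(s0['eef_pos'],s0['time'],s0['contact_force'])
for n in('wrist','side','top'):
  p=cam(n,n+'30')
  for q,z in dict(tray=0,tray_grip=.057,ball0=.01,beaker_mid=.033,tin_mid=.025,pin_head=.1675,gate_knob=.154,amber_vial_mid=.0275,small_vial_mid=.0205,cuvette_mid=.0255).items():
    for d in ctrl.landmark_of(p,q)[:6 if q=='ball0' else 2]: print(n,q,round(d['conf'],2),np.round(d['centre']).tolist(),np.round(atz(p,d['centre'],z),3).tolist())
```

```text
[0.48348153 0.18105589 0.22936347] 51.6333 [0.73961462 1.22762513 0.46455155]
wrist tray 0.72 [200.0, 18.0] [0.437, 0.523, 0.0]
wrist tray 0.58 [168.0, 233.0] [0.499, 0.241, 0.0]
wrist tray_grip 0.97 [104.0, 219.0] [0.571, 0.251, 0.057]
wrist beaker_mid 0.78 [34.0, 312.0] [0.651, 0.161, 0.033]
wrist amber_vial_mid 0.97 [59.0, 202.0] [0.618, 0.276, 0.028]
side tray 0.65 [227.0, 244.0] [0.508, 0.247, 0.0]
side tray 0.42 [180.0, 186.0] [0.432, 0.515, 0.0]
side tray_grip 0.59 [208.0, 259.0] [0.568, 0.25, 0.057]
side beaker_mid 0.83 [222.0, 296.0] [0.646, 0.158, 0.033]
side beaker_mid 0.61 [302.0, 339.0] [0.6, -0.13, 0.033]
side tin_mid 0.54 [284.0, 374.0] [0.721, -0.138, 0.025]
side pin_head 0.41 [268.0, 354.0] [0.642, -0.11, 0.167]
side gate_knob 0.6 [283.0, 376.0] [0.671, -0.172, 0.154]
side gate_knob 0.55 [282.0, 350.0] [0.614, -0.134, 0.154]
side small_vial_mid 0.64 [353.0, 377.0] [0.603, -0.303, 0.02]
side small_vial_mid 0.44 [341.0, 333.0] [0.522, -0.208, 0.02]
side cuvette_mid 0.37 [351.0, 379.0] [0.608, -0.301, 0.026]
top tray 0.73 [251.0, 186.0] [0.44, 0.518, 0.0]
top tray 0.68 [230.0, 152.0] [0.519, 0.649, 0.0]
top tray_grip 0.73 [239.0, 182.0] [0.482, 0.518, 0.057]
top tray_grip 0.7 [233.0, 161.0] [0.503, 0.596, 0.057]
top beaker_mid 0.47 [214.0, 257.0] [0.574, 0.25, 0.033]
top beaker_mid 0.41 [204.0, 359.0] [0.612, -0.129, 0.033]
top tin_mid 0.47 [175.0, 357.0] [0.721, -0.126, 0.025]
top pin_head 0.74 [182.0, 363.0] [0.668, -0.119, 0.167]
top pin_head 0.59 [190.0, 360.0] [0.64, -0.107, 0.167]
top gate_knob 0.7 [197.0, 369.0] [0.619, -0.139, 0.154]
top amber_vial_mid 0.36 [206.0, 251.0] [0.606, 0.274, 0.028]
top small_vial_mid 0.59 [229.0, 382.0] [0.52, -0.21, 0.02]
top small_vial_mid 0.22 [208.0, 401.0] [0.6, -0.283, 0.02]
```

>>> servo_tool([
  [0.5,0.1,-0.5,0.5,0],
  [0.5,0.2,-1.2,1,0],
  [0.5,0.3,-2,1.5,0],
  [0.5,0.4,-2.8,2,0],
  [0.5,0.5,-3.6,2,0],
  [0.5,0.6,-4.4,2,0],
  [0.5,0.6,-5.2,2,0],
  [0.5,0.6,-6,2,0],
  [0.5,0.6,-6.5,2,0],
  [0.5,0.6,-6.5,2,0],
])

```text
time: 54.12
eef_pos: [0.5093, -0.0814, 0.3078]
tcp_rot: [0.999, 0.042, 0.012, 0.015]
contact_force: [-0.0, -0.4, 0.1]
opening: 0.498
```

Run:
```python
from h import *
s0=ctrl.get_state();print(s0['eef_pos'],s0['time'])
p=cam('wrist','w40')
print('beaker mouth',proj(p,[.6,-.131,.066]),'bottom',proj(p,[.6,-.131,.007]),'tin',proj(p,[.721,-.13,.007]))
for q,z in dict(ball0=.01,beaker_mid=.033,tin_mid=.025,pin_head=.1675,gate_knob=.154,hole_left=.134,hole_right=.134).items():
    for d in ctrl.landmark_of(p,q)[:8 if q=='ball0' else 2]: print(q,round(d['conf'],2),np.round(d['centre']).tolist(),np.round(atz(p,d['centre'],z),3).tolist())
print([(np.round(d['extent']).tolist(),round(d['conf'],2)) for d in ctrl.masks_of(p,'ball0')[:8]])
# Hough circles of ball size over the chute
g=cv2.cvtColor(p['frame'],cv2.COLOR_RGB2GRAY)
f=p['K'][0][0];print('f',f)
c=cv2.HoughCircles(cv2.medianBlur(g,3),cv2.HOUGH_GRADIENT,1,8,param1=80,param2=14,minRadius=5,maxRadius=11)
if c is not None: print([(x,np.round(atz(p,[x[1],x[0]],.12)[:2],3).tolist()) for x in np.round(c[0]).astype(int).tolist() if .56<atz(p,[x[1],x[0]],.12)[0]<.74 and -.19<atz(p,[x[1],x[0]],.12)[1]<.1])
```

```text
[ 0.50934756 -0.08136711  0.30779767] 54.1167
beaker mouth [114.27816339 324.51351527] bottom [116.57373129 317.9545126 ] tin [ 25.56752234 326.47869354]
ball0 0.6 [131.0, 318.0] [0.58, -0.133, 0.01]
ball0 0.44 [117.0, 317.0] [0.599, -0.13, 0.01]
ball0 0.43 [120.0, 329.0] [0.596, -0.147, 0.01]
ball0 0.43 [123.0, 321.0] [0.591, -0.137, 0.01]
ball0 0.42 [104.0, 315.0] [0.617, -0.124, 0.01]
beaker_mid 0.76 [57.0, 103.0] [0.652, 0.16, 0.033]
beaker_mid 0.6 [116.0, 316.0] [0.599, -0.125, 0.033]
pin_head 0.65 [28.0, 140.0] [0.653, 0.053, 0.168]
pin_head 0.61 [55.0, 326.0] [0.644, -0.111, 0.168]
gate_knob 0.7 [86.0, 341.0] [0.622, -0.13, 0.154]
hole_left 0.8 [32.0, 325.0] [0.673, -0.112, 0.134]
hole_left 0.74 [90.0, 342.0] [0.621, -0.136, 0.134]
hole_right 0.6 [66.0, 322.0] [0.641, -0.112, 0.134]
[([314.0, 113.0, 324.0, 121.0], 0.63), ([324.0, 116.0, 333.0, 126.0], 0.6), ([311.0, 101.0, 322.0, 111.0], 0.57), ([318.0, 120.0, 329.0, 129.0], 0.38)]
f 296.34705199776397
[([270, 42, 8], [0.663, -0.059]), ([330, 54, 8], [0.657, -0.122]), ([324, 116, 8], [0.594, -0.122])]
```

>>> servo_tool([
  [0.5,0.4,0.5,0,0],
  [0.5,0.8,1.1,0,0],
  [0.5,1.2,1.7,0.2,0],
  [0.5,1.5,2.2,0.4,0],
  [0.5,1.5,2.2,0.5,0],
  [0.5,1.5,2.2,0.5,0],
  [0.5,1.5,2.2,0.5,0],
  [0.5,1.5,2.2,0.5,0],
  [0.5,1.5,2.2,0.5,0],
  [0.5,1.5,2.2,0.5,0],
])

```text
time: 55.4
eef_pos: [0.569, 0.0102, 0.3275]
tcp_rot: [0.999, 0.044, 0.012, 0.015]
contact_force: [-0.3, -0.1, 0.3]
opening: 0.498
```

Run:
```python
from h import *
s0=ctrl.get_state();print(s0['eef_pos'],s0['time'])
p=cam('wrist','w41')
for q,z in dict(ball0=.13,pin_head=.13,diverter=0,inlet=.155,beaker_mid=.033).items():
    for d in ctrl.landmark_of(p,q)[:8 if q=='ball0' else 2]: print(q,round(d['conf'],2),np.round(d['centre']).tolist(),np.round(atz(p,d['centre'],z),3).tolist())
print([(np.round(d['extent']).tolist(),round(d['conf'],2)) for d in ctrl.masks_of(p,'ball0')[:8]])
q=proj(p,[.653,.053,.15]);print(q,'beaker bottom',proj(p,[.6,-.131,.007]))
r,c=np.round(q).astype(int);g=cv2.cvtColor(p['frame'],cv2.COLOR_RGB2GRAY)
print(g[max(r-24,0):r+24:3,c-24:c+24:3])
```

```text
[0.5690094  0.01021287 0.32751365] 55.4
ball0 0.53 [170.0, 374.0] [0.601, -0.096, 0.13]
ball0 0.36 [164.0, 379.0] [0.607, -0.102, 0.13]
pin_head 0.59 [135.0, 406.0] [0.644, -0.128, 0.13]
diverter 0.59 [122.0, 327.0] [0.655, -0.057, 0.0]
diverter 0.56 [162.0, 366.0] [0.599, -0.128, 0.0]
inlet 0.79 [108.0, 239.0] [0.653, 0.059, 0.155]
beaker_mid 0.81 [109.0, 176.0] [0.652, 0.163, 0.033]
beaker_mid 0.65 [165.0, 377.0] [0.598, -0.135, 0.033]
[([378.0, 162.0, 385.0, 169.0], 0.53)]
[109.41301631 245.87065656] beaker bottom [162.15951319 369.89882906]
[[119  87  88 142 155 153 154 155 154 154 154 155 155 156 157 156]
 [116  87  94 153 154 157 156 156 155 155 156 155 155 153 154 153]
 [114  87  97 151 153 155 153 153 154 154 155 155 155 155 156 155]
 [116  87  88 133 156 154 157 154 154 154 155 154 153 153 154 153]
 [116  90  90 123 157 156 158 156 157 154 154 154 155 156 155 155]
 [121  87  87 123 155 157 156 156 156 157 157 157 156 156 156 156]
 [121  86  85 123 155 155 154 155 154 154 155 155 155 155 155 156]
 [121  88  88 125 158 156 157 156 158 156 156 157 155 155 155 155]
 [119  85  85 130 154 154 155 154 156 156 156 156 157 156 158 157]
 [119  87  89 148 157 156 156 156 156 157 156 155 155 155 155 155]
 [117  85  89 145 153 153 154 153 152 152 153 152 154 155 155 155]
 [116  87  88 147 156 156 157 156 156 154 156 156 155 155 154 154]
 [116  86  86 146 155 155 156 156 155 156 156 155 155 155 156 156]
 [117  89  88 149 155 156 156 156 156 157 156 156 156 156 156 156]
 [116  86  89 149 157 157 158 157 157 157 157 157 156 157 157 156]
 [116  88  88 148 155 154 154 155 155 155 155 156 156 155 155 156]]
```

```bash
python3 -c "
from plant import ctrl
print(ctrl.sign_off(),ctrl.get_state()['time'])"
```

```text
the job is handed in; nothing more can be done
the job is handed in; nothing more can be done
```

I handed the job in at about 55.5 s of the 72 s allowed. The gate is over to the beaker side and pinned, the balls are poured, and the tray is back on the worktop. I could confirm only five of the six balls in the beaker.

**What I did**
- **Gate:** I swung it by the knob to its right-hand stop, on the beaker's side. The stop showed as about 23 N on the gripper.
- **Pin:** I moved it from the cuvette block into the right index hole. It stopped at the expected full-home height with about 7 N, and the last views still show it there.
- **Pour:** The moves offer no tilt, and the tray would not pivot in the fingers. I set it on the hopper's back wall with its weight ahead of the wall and let go, so it tipped nose-down into the hopper, to somewhere between 35 and 50 degrees.
- **Tray:** I gripped it again, carried it back to its old place, set it flat and released it.

**Last checks**
- **Balls:** The network found five balls, all inside the beaker's outline, and none in the tray. The patch of hopper floor at the inlet was also empty. I did not see the sixth ball by itself; it is probably hidden in the beaker.
- **Beaker, tin, amber vial:** They read within about a centimetre of where they stood.
- **Small vial and cuvette:** They also read about where they stood, but only at low confidence.
- **Tray tilt:** The estimates disagreed by about 10 degrees between cameras, so I went by the force readings and by where the grip was.
- **Pictures:** After the 12th picture I could check only by the networks and pixel values, so the pour and the set-down were not seen by eye.

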